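# Gauge the bearing brackets on the locating fixture

### The job

Lower every bracket on the bench over a pair of locating pins so that it rests flush on the fixture, and once all are loaded check them one after another in the order blue, yellow, white, black (those that are there): push the gauge's go end (green collar) fully home in the bore, then try the no-go end (red collar) squarely in the same bore, without forcing it. Afterwards, stand each bracket whose bore lets the no-go end in well inside the red mat's outline, leave those that refuse it seated on their pins, and lay the gauge back on the green mat. Leave the bottle, screwdriver, tray and cup alone.

Things in the scene. Friction and masses are not known exactly. Their poses are not given: they have to be found in the camera images.
- fixture: Fixed dark steel locating plate, 100 (x) x 370 (y) x 16 mm high, origin under its centre. On it three stations in a row along its y, each with two upright brass pins, 10 mm dia, standing 22 mm above the plate with the last 4 mm tapered; a station's two pins lie 38 mm either side of it along the plate's y.
- station0 (a point): Station 0 (+y end of the fixture): the point on the plate's top face (16 mm above the bench) midway between its two pins. The underside centre of a seated bracket comes here, the bracket's y along the plate's y (either way round).
- station1 (a point): Station 1 (middle of the fixture): the point on the plate's top face (16 mm above the bench) midway between its two pins. The underside centre of a seated bracket comes here, the bracket's y along the plate's y (either way round).
- station2 (a point): Station 2 (-y end of the fixture): the point on the plate's top face (16 mm above the bench) midway between its two pins. The underside centre of a seated bracket comes here, the bracket's y along the plate's y (either way round).
- bracket_blue: Loose steel bearing bracket, blue painted top, 0.85 kg; may be absent. Foot 72 (x) x 100 (y) x 12 mm with two 12 mm through holes 38 mm either side of centre along y; on it an upright block 30 (x) x 44 (y) mm, top 74 mm above the underside, bored right through along x. Grip the block across its 44 mm (solid sides). Origin: centre of the underside, z up.
- bracket_blue_bore (a point): Middle of the blue bracket's bore, on its axis, 36 mm above the underside; its slightly chamfered mouths lie 15 mm either side along the bracket's x. The bore should be 24 mm dia, a worn one is 31 mm: which it is, the gauge must tell.
- bracket_yellow: Loose steel bearing bracket, yellow painted top, 0.85 kg; may be absent. Foot 72 (x) x 100 (y) x 12 mm with two 12 mm through holes 38 mm either side of centre along y; on it an upright block 30 (x) x 44 (y) mm, top 74 mm above the underside, bored right through along x. Grip the block across its 44 mm (solid sides). Origin: centre of the underside, z up.
- bracket_yellow_bore (a point): Middle of the yellow bracket's bore, on its axis, 36 mm above the underside; its slightly chamfered mouths lie 15 mm either side along the bracket's x. The bore should be 24 mm dia, a worn one is 31 mm: which it is, the gauge must tell.
- bracket_white: Loose steel bearing bracket, white painted top, 0.85 kg; may be absent. Foot 72 (x) x 100 (y) x 12 mm with two 12 mm through holes 38 mm either side of centre along y; on it an upright block 30 (x) x 44 (y) mm, top 74 mm above the underside, bored right through along x. Grip the block across its 44 mm (solid sides). Origin: centre of the underside, z up.
- bracket_white_bore (a point): Middle of the white bracket's bore, on its axis, 36 mm above the underside; its slightly chamfered mouths lie 15 mm either side along the bracket's x. The bore should be 24 mm dia, a worn one is 31 mm: which it is, the gauge must tell.
- bracket_black: Loose steel bearing bracket, black painted top, 0.85 kg; may be absent. Foot 72 (x) x 100 (y) x 12 mm with two 12 mm through holes 38 mm either side of centre along y; on it an upright block 30 (x) x 44 (y) mm, top 74 mm above the underside, bored right through along x. Grip the block across its 44 mm (solid sides). Origin: centre of the underside, z up.
- bracket_black_bore (a point): Middle of the black bracket's bore, on its axis, 36 mm above the underside; its slightly chamfered mouths lie 15 mm either side along the bracket's x. The bore should be 24 mm dia, a worn one is 31 mm: which it is, the gauge must tell.
- gauge: Loose double-ended plug gauge, 112 mm long, 0.22 kg, axis along its x; origin on the axis, mid handle. Square handle 16 x 16 x 56 mm; at its ends square collars 34 x 34 x 6 mm on which it lies level (axis 17 mm above the support): green at +x (go), red at -x (no-go). Go plug 22 mm dia, 28 mm long, tapered nose; no-go plug 28 mm dia, 16 mm long.
- go_nose (a point): End face of the go plug, on the axis, 62 mm from the gauge's origin along +x.
- go_shoulder (a point): Outer face of the green collar, on the axis, 34 mm from the gauge's origin along +x. It meets the bracket's face when the go plug is home; a bore can be entered from either face.
- nogo_nose (a point): End face of the no-go plug, on the axis, 50 mm from the gauge's origin along -x.
- gauge_mat: Fixed green mat, 160 (x) x 140 (y) x 4 mm, the gauge's place; origin under its centre.
- reject_mat: Fixed red mat, 240 (x) x 160 (y) x 4 mm, for rejected brackets, room for two side by side along its x; origin under its centre.
- oil_bottle: Bystander: white bottle, 44 mm dia, 110 mm high; origin under its centre.
- screwdriver: Bystander: screwdriver lying on the bench.
- parts_tray: Bystander: white open tray, 110 x 150 x 30 mm; origin under its centre.
- hardware_cup: Bystander: steel cup, 60 mm dia, 50 mm high; origin under its centre.
There are look-alikes about, which are no part of the job. Leave any orange look-alike of the bracket_yellow alone.

How it is judged:
By the outcome, as a careful person would: the job done as asked, in the order asked, and still so for the second after the job is handed in, with the robot touching nothing.
Of bracket_blue, bracket_yellow, bracket_white, bracket_black only 2 to 3 are there at a start; the rules pass over those that are not, and their reading is None.
At some moment in a run one of gauge, bracket_blue, bracket_yellow, bracket_white, bracket_black may be knocked a few centimetres aside while the robot is not near it.
It also fails if it takes over 210 s, if anything falls off the work surface, if the arm or the gripper's body presses on something with over 40 N, if the wrist force passes 120 N, or if a joint passes its speed limit or range.

### The arm

A 6-joint arm with a two-finger parallel gripper is mounted at the origin on the work surface. World frame = base frame: x ahead of the robot, y to its left, z up, the work surface at z = 0. Lengths are in m, angles in rad, forces in N, time in s.
With the tool pointing down it reaches from about 0.35 to 0.975 m from the base axis. Payload 4.9 kg.
Tool frame: the origin (TCP) lies midway between the tips of the shut fingers; the grasp point (between the pads) lies 19 mm behind it (env.tcp_to_grasp is the distance from the TCP to the grasp point, in m); z points along the fingers, y is the direction in which the jaws open and shut (so a half turn about z gives the same grasp; the last joint's range is limited). The gripper opens to 85 mm and grips with 20 to 120 N. Pads are 22 mm wide; open, the fingers measure 114 mm over their backs; the gripper's body (76 mm by 85 mm) begins 54 mm behind the grasp point. The pads swing forward as they close: fully open they stand 13 mm farther back than shut.
Start: joints at [0.987, 0.053, 1.613, -0, 1.476, -0.119], TCP at [0.28, 0.559, 0.231] pointing down, gripper open.
Joint ranges: [-3.01, 3.01], [-1.01, 2.22], [0.06, 2.58], [-1.02, 4.17], [0.09, 2.62], [-3.14, 3.14]. Speed limits (rad/s): [2.57, 2.57, 3.14, 3.14, 3.14, 3.14].

### API

Orientations are given as a unit quaternion [x, y, z, w].
In Python, from plant import env gives the robot as it stands. The module is installed in compiled form; this text tells all that it offers.
- The arm moves only by the tool arm_command, never from a script. Its argument "deltas" is a list of rows, each a list of 7 numbers: the shift along the tool's x, y, z in m, then the turn, a rotation vector about the tool's x, y, z in rad, then the finger opening in m, from 0 to 0.0854. A call has 1 to 20 rows; each row is the pose to reach, as a shift and turn from the pose commanded when the call began, along the tool's axes at that moment; what a row does not reach only later rows make up. A row lasts 1/8 s, in which the tool goes at most 62.5 mm and 10.7 degrees, less where a joint would pass 70% of its speed; a pose out of reach is approached as far as the arm can. A call with a gripper value outside its range is refused whole. The fingers move at their own pace and stop on an object; "squeeze" is the grip in N (left out, the last holds). Time passes only in rows, so rows that repeat a pose let the fingers close. It gives the time, the measured TCP pose, the force and the opening at its end, in the units of the state.
- env.read_state(): the state, without advancing time (a new reading comes with each control period).
- env.grab_frame(name): name is "scene" or "top" or "wrist"; returns the picture (480x640x3 uint8, red, green, blue); there is no depth.
- env.camera_model(name): a dict with "fx", "fy", "cx", "cy" (pixels), "rvec" (rotation vector, rad) and "tvec" (3), from world to camera coordinates, as OpenCV has them; the wrist camera has in their place "mount" (4x4, takes a point from camera to tool coordinates, whose origin is the TCP and whose axes are the flange's). Camera axes: x right, y down, z forward; pixel columns grow to the right and rows downward; lengths in m; the calibration is good to about 2 mm. A picture is of the moment at which its call begins: read the wrist's pose just before it. camera_model takes no time and is no camera call.
- env.job_done(): hands the job in, once; it reports no verdict.
The state is a dict: "time": time; "qpos": joint angles; "qd": joint speeds; "effort": joint torques, N m; "eef_pos": TCP position; "ee_rot": TCP orientation; "ft_force": force on the tool from outside, world axes, zero at the start; "moment": the same for the moment, N m; "width": finger opening in m.
Only numpy, scipy, OpenCV 4.12 (cv2) and the standard library are available. Lean on these libraries where they do the work, as an engineer would, in place of code of your own. Each camera call takes 0.05 s, during which the arm holds its last target.

## Working session

There is one attempt and no reset: what is moved stays moved. The work goes in short steps, Python scripts to look and compute and a tool call to move; the robot and the scene stay as the last step left them, time stands still between calls to the robot, and variables do not carry over. Pictures are saved under pics/ and viewed, and the job is handed in when it is done.

Besides the shell and the picture viewer there is one more tool, called after "Request:" as name(argument=value, ...) on one line, values as JSON. arm_command: Moves the arm, as the interface text tells. Its arguments: {"type":"object","properties":{"deltas":{"type":"array","items":{"type":"array","items":{"type":"number"}}},"squeeze":{"type":"number"}},"required":["deltas"]}

```bash
mkdir -p pics; ls
python3 - <<'E'
from plant import env
import cv2
s=env.read_state(); print(s)
for n in ["scene","top","wrist"]:
    im=env.grab_frame(n); cv2.imwrite(f"pics/{n}0.png",im[:,:,::-1])
    print(n,env.camera_model(n))
print(env.tcp_to_grasp)
E
```

```text
pics
{'time': 0.0, 'qpos': array([ 9.86931262e-01,  5.33685789e-02,  1.61431041e+00,  3.74386017e-05,
        1.47600011e+00, -1.19021972e-01]), 'qd': array([-0.00133817,  0.00126687,  0.0010243 , -0.00124401,  0.00071187,
        0.00010969]), 'effort': array([-7.95595952e-04, -3.93698359e+01, -3.70166624e+01, -1.85598788e-04,
        7.44982157e-03,  1.26256072e-06]), 'eef_pos': array([0.27982991, 0.55815264, 0.23004595]), 'ee_rot': array([ 2.30336249e-01,  9.73110540e-01, -9.73042809e-04, -3.76627433e-04]), 'ft_force': array([ 0.3048051 ,  0.13994127, -0.40802277]), 'moment': array([ 0.01214042, -0.00795549, -0.00067812]), 'width': 0.08583808347080742}
scene {'fx': 518.2535131380891, 'fy': 518.2535131380891, 'cx': 318.4400569195315, 'cy': 240.67042699921652, 'rvec': array([ 2.04755226,  1.4449746 , -0.52697109]), 'tvec': array([-0.25065624, -0.38102065,  1.71278952])}
top {'fx': 482.7026390747488, 'fy': 482.7026390747488, 'cx': 311.5087740790131, 'cy': 230.9061614514411, 'rvec': array([ 2.11967218, -2.16209167,  0.12326364]), 'tvec': array([0.06440462, 0.58702566, 1.10320604])}
wrist {'fx': 368.97063059079, 'fy': 368.97063059079, 'cx': 317.422275181114, 'cy': 237.59538618583807, 'mount': array([[ 3.68886969e-04, -9.46886009e-01, -3.21569198e-01,
         8.37803416e-02],
       [ 9.99999788e-01,  5.21967728e-04, -3.89829152e-04,
        -4.14941847e-04],
       [ 5.36972514e-04, -3.21568986e-01,  9.46886001e-01,
        -1.43546526e-01],
       [ 0.00000000e+00,  0.00000000e+00,  0.00000000e+00,
         1.00000000e+00]])}
0.0187
```

View pics/scene0.png

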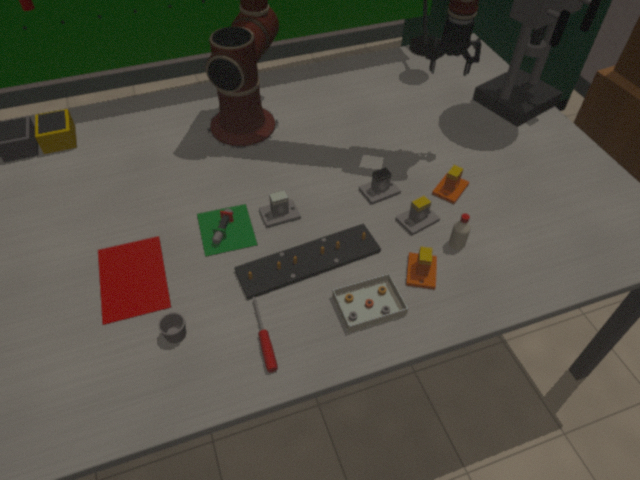

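View pics/top0.png

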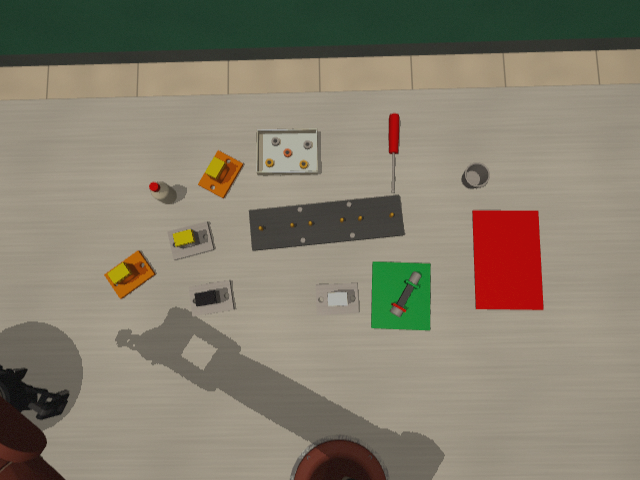

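View pics/wrist0.png

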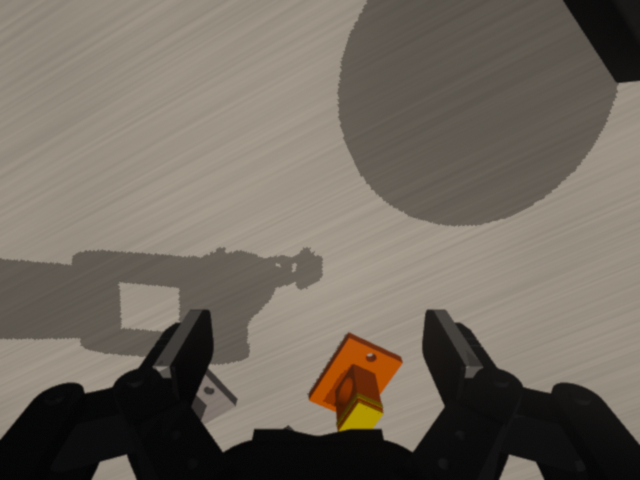

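The pictures show three real brackets in the top view: yellow at (183,239), black (207,298) and white (338,298). There is no blue one, and two orange look-alikes stand at (121,273) and (217,168). The gauge is on the green mat, red end toward the robot. Next I localise roughly from the top camera.

```bash
cat > h.py <<'E'
import numpy as np, cv2
from scipy.spatial.transform import Rotation as R
from plant import env
def cam(n,st=None):
    m=env.camera_model(n)
    K=np.array([[m['fx'],0,m['cx']],[0,m['fy'],m['cy']],[0,0,1.]])
    if n=='wrist':
        st=st or env.read_state()
        T=np.eye(4);T[:3,:3]=R.from_quat(st['ee_rot']).as_matrix();T[:3,3]=st['eef_pos']
        C=T@m['mount']
        return K,C[:3,:3],C[:3,3]
    Rm=R.from_rotvec(m['rvec']).as_matrix()
    return K,Rm.T,-Rm.T@m['tvec']
def px2w(uv,z,c):
    K,Rc,o=c
    uv=np.atleast_2d(np.asarray(uv,float))
    d=np.c_[uv,np.ones(len(uv))]@np.linalg.inv(K).T@Rc.T
    return o+d*((z-o[2])/d[:,2])[:,None]
def w2px(P,c):
    K,Rc,o=c
    p=(np.atleast_2d(P)-o)@Rc@K.T
    return p[:,:2]/p[:,2:]
def grab(n,name=None):
    st=env.read_state(); c=cam(n,st); im=env.grab_frame(n)
    if name: cv2.imwrite('pics/%s.png'%name,im[:,:,::-1])
    return im,c,st
def blobs(mask,mn=10):
    n,l,s,ce=cv2.connectedComponentsWithStats(mask.astype(np.uint8))
    return [(s[i,4],ce[i],l==i) for i in range(1,n) if s[i,4]>=mn]
def yaw(st): # tool x & y heading
    M=R.from_quat(st['ee_rot']).as_matrix(); return np.arctan2(M[1,0],M[0,0]),np.arctan2(M[1,1],M[0,1]),M
E
python3 - <<'E'
from h import *
im,c,st=grab('top')
hsv=cv2.cvtColor(im,cv2.COLOR_RGB2HSV)
H,S,V=[hsv[...,i].astype(int) for i in range(3)]
def show(nm,m,z,mn):
    for a,ce,_ in blobs(m,mn): print(nm,a,ce.round(1),px2w(ce,z,c)[0].round(4))
show('yel',(H>25)&(H<33)&(S>180)&(V>100),.074,20)
show('pin',(H>10)&(H<28)&(S>120)&(V>80),.038,4)
show('green',(H>45)&(H<75)&(S>150),.004,50)
show('red',((H<4)|(H>176))&(S>180)&(V>100),.004,30)
show('white',(S<25)&(V>190),.074,40)
show('black',(V<35),.074,60)
M=np.zeros_like(H)
print(yaw(st)[:2])
cv2.imwrite('pics/topz.png',cv2.resize(im[100:350,80:560,::-1],None,fx=1.66,fy=1.66,interpolation=cv2.INTER_CUBIC))
E
```

```text
yel 207 [214.2 167.1] [0.7401 0.2783 0.074 ]
yel 239 [182.8 237.5] [0.5746 0.3497 0.074 ]
yel 230 [118.3 272.8] [0.4961 0.497  0.074 ]
pin 4 [284.8 150.5] [0.7874 0.1143 0.038 ]
pin 1167 [220.3 173.8] [0.7331 0.2715 0.038 ]
pin 4 [288.8 154.5] [0.7772 0.1047 0.038 ]
pin 45 [269.2 162.5] [0.7583 0.1524 0.038 ]
pin 42 [303.4 164.2] [0.752  0.0695 0.038 ]
pin 20 [391.2 214.4] [ 0.6241 -0.1373  0.038 ]
pin 16 [359.6 217.8] [ 0.6177 -0.0621  0.038 ]
pin 14 [341.3 219.5] [ 0.6144 -0.0186  0.038 ]
pin 15 [309.7 222.7] [0.6084 0.0567 0.038 ]
pin 16 [291.6 224.6] [0.6048 0.1    0.038 ]
pin 15 [259.7 227.7] [0.599  0.1761 0.038 ]
pin 226 [182.6 236.9] [0.5807 0.3607 0.038 ]
pin 5 [193.4 240. ] [0.5727 0.3346 0.038 ]
pin 1162 [129.5 274.6] [0.4934 0.4854 0.038 ]
green 3367 [400.1 295.6] [ 0.4325 -0.1556  0.004 ]
red 368 [393.4 132.7] [ 0.8373 -0.1563  0.004 ]
red 58 [153.3 186.3] [0.7142 0.4463 0.004 ]
red 6524 [507.1 259.8] [ 0.513  -0.4156  0.004 ]
black 1638 [ 28.6 394. ] [0.2305 0.6888 0.074 ]
(np.float64(2.6768352609446007), np.float64(1.1060391995879066))
```

View pics/topz.png

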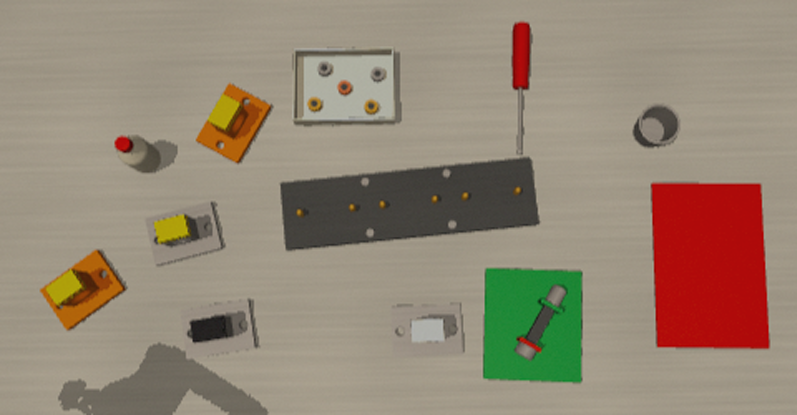

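```bash
cat >> h.py <<'E'
def delta(pos,phi,st=None,tilt=True):
    """rows numbers from measured pose to target TCP pos, tool down, tool y heading phi (deg)"""
    st=st or env.read_state(); M=yaw(st)[2]
    p=np.radians(phi); y=np.array([np.cos(p),np.sin(p),0]); z=np.array([0,0,-1.]); x=np.cross(y,z)
    T=np.c_[x,y,z]
    d=M.T@(np.asarray(pos)-st['eef_pos']); r=R.from_matrix(M.T@T).as_rotvec()
    n=max(np.linalg.norm(d)/.0625,np.degrees(np.linalg.norm(r))/10.7)
    print('delta',list(d.round(4)),list(r.round(4)),'rows',round(n,1)); return d,r
def stp():
    st=env.read_state(); _,p,_=yaw(st)
    print('t%.2f'%st['time'],'pos',st['eef_pos'].round(4),'phi %.2f'%np.degrees(p),'w %.4f'%st['width'],'F',st['ft_force'].round(1),'M',st['moment'].round(2)); return st
E
python3 - <<'E'
from h import *
for i in range(3): stp()
delta([.5746,.3497,.21],101)
E
```

```text
t0.20 pos [0.2799 0.5583 0.2305] phi 63.37 w 0.0854 F [ 0.1 -1.1  0.6] M [-0.03  0.04  0.  ]
t0.20 pos [0.2799 0.5583 0.2305] phi 63.37 w 0.0854 F [ 0.1 -1.1  0.6] M [-0.03  0.04  0.  ]
t0.20 pos [0.2799 0.5583 0.2305] phi 63.37 w 0.0854 F [ 0.1 -1.1  0.6] M [-0.03  0.04  0.  ]
delta [np.float64(-0.3569), np.float64(-0.0544), np.float64(0.0205)] [np.float64(-0.0012), np.float64(-0.0006), np.float64(-0.6568)] rows 5.8
```

Request:
arm_command(deltas=[[-0.357,-0.0545,0.02,-0.001,-0.0006,-0.657,0.085],[-0.357,-0.0545,0.02,-0.001,-0.0006,-0.657,0.085],[-0.357,-0.0545,0.02,-0.001,-0.0006,-0.657,0.085],[-0.357,-0.0545,0.02,-0.001,-0.0006,-0.657,0.085],[-0.357,-0.0545,0.02,-0.001,-0.0006,-0.657,0.085],[-0.357,-0.0545,0.02,-0.001,-0.0006,-0.657,0.085],[-0.357,-0.0545,0.02,-0.001,-0.0006,-0.657,0.085],[-0.357,-0.0545,0.02,-0.001,-0.0006,-0.657,0.085],[-0.357,-0.0545,0.02,-0.001,-0.0006,-0.657,0.085]])

```text
time: 1.32
eef_pos: [0.5738, 0.351, 0.2114]
ee_rot: [-0.097, 0.995, 0.001, 0.0]
ft_force: [-0.6, -0.3, 1.0]
width: 0.0852
```

Run:
```python
from h import *
stp(); grab('wrist','w_yel')
```

```text
t1.32 pos [0.5738 0.351  0.2114] phi 101.11 w 0.0852 F [-0.6 -0.3  1. ] M [0.06 0.   0.  ]
```

View pics/w_yel.png

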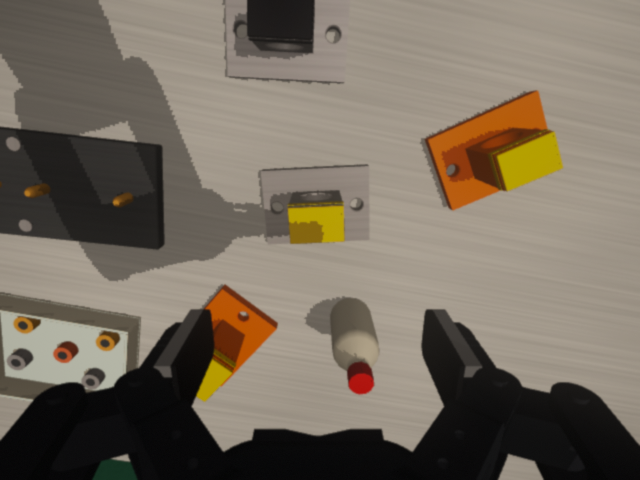

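The wrist view shows the yellow bracket: top at (289–344, 205–244), foot holes near (277,205) and (357,204). I'll measure it by the top face, the foot corners and the holes.

```bash
cat >> h.py <<'E'
def rect(mask,z,c):
    cn=max(cv2.findContours(mask.astype(np.uint8),cv2.RETR_EXTERNAL,cv2.CHAIN_APPROX_NONE)[0],key=cv2.contourArea)
    P=px2w(cn[:,0,:].astype(float),z,c)[:,:2]
    r=cv2.minAreaRect((P*1000).astype(np.float32))
    b=cv2.boxPoints(r); e=[b[1]-b[0],b[2]-b[1]]; e=max(e,key=np.linalg.norm)
    a=np.degrees(np.arctan2(e[1],e[0]))%180
    return np.array(r[0])/1000,sorted(r[1]),a
def crop(im,u,v,h=100,s=4,name='crop'):
    u,v=int(u),int(v); k=im[max(v-h,0):v+h,max(u-h,0):u+h]
    cv2.imwrite('pics/%s.png'%name,cv2.resize(k,None,fx=s,fy=s,interpolation=cv2.INTER_CUBIC)[:600,:800,::-1])
    print('crop origin',max(u-h,0),max(v-h,0),'scale',s)
E
python3 - <<'E'
from h import *
im=cv2.imread('pics/w_yel.png')[:,:,::-1].copy(); c=cam('wrist')
hsv=cv2.cvtColor(im,cv2.COLOR_RGB2HSV); H,S,V=[hsv[...,i].astype(int) for i in range(3)]
m=(H>24)&(H<34)&(S>180)&(V>60)
for a,ce,k in blobs(m,300):
    print(a,ce.round(1),rect(k,.074,c))
crop(im,315,203,65,4,'c_yel')
E
```

```text
2179 [530.1 161.1] (array([0.49512061, 0.49860724]), [28.530784606933594, 42.57923889160156], np.float32(125.52542))
1190 [321.9 220.3] (array([0.57466809, 0.35057932]), [28.715576171875, 42.77244186401367], np.float32(103.812096))
676 [211.5 380. ] (array([0.74244635, 0.2810882 ]), [21.596599578857422, 42.886295318603516], np.float32(152.03448))
crop origin 250 138 scale 4
```

View pics/c_yel.png

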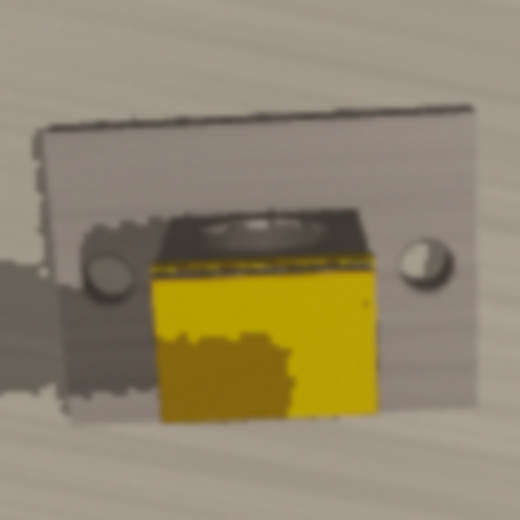

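Run:
```python
from h import *
c=cam('wrist')
def p(u,v,z): return px2w([250+u/4,138+v/4],z,c)[0]
a,b=p(108,279,.012),p(427,263,.012)
print((a+b)/2,np.linalg.norm(a-b),np.degrees(np.arctan2(*(b-a)[[1,0]])))
q=[p(48,130,.012),p(472,107,.012),p(477,406,.012),p(72,422,.012)]
q=np.array(q);print(q.mean(0),[np.linalg.norm(q[i]-q[(i+1)%4]).round(4) for i in range(4)],[np.degrees(np.arctan2(*(q[j]-q[i])[[1,0]])).round(2) for i,j in((0,1),(3,2))])
t=[p(150,266,.074),p(375,258,.074),p(379,412,.074),p(161,422,.074)]
t=np.array(t);print(t.mean(0),[np.linalg.norm(t[i]-t[(i+1)%4]).round(4) for i in range(4)],[np.degrees(np.arctan2(*(t[j]-t[i])[[1,0]])).round(2) for i,j in((0,1),(3,2))])
delta([.5746,.350,.11],104)
```

```text
[0.5744584  0.35086726 0.012     ] 0.0761677887783312 104.08471079032006
[0.57449966 0.35083356 0.012     ] [np.float64(0.0979), np.float64(0.0729), np.float64(0.0998), np.float64(0.0717)] [np.float64(104.22), np.float64(103.54)]
[0.57343742 0.3505545  0.074     ] [np.float64(0.0439), np.float64(0.0318), np.float64(0.0441), np.float64(0.0324)] [np.float64(103.22), np.float64(103.92)]
delta [np.float64(-0.0005), np.float64(-0.0013), np.float64(0.1015)] [np.float64(0.0009), np.float64(0.0009), np.float64(-0.0503)] rows 1.6
```

Run:
```python
from h import *
delta([.5745,.3507,.038],103.9)
```

```text
delta [np.float64(-0.0005), np.float64(-0.0006), np.float64(0.1735)] [np.float64(0.0009), np.float64(0.0009), np.float64(-0.0485)] rows 2.8
```

Request:
arm_command(deltas=[[-0.0005,-0.0006,0.06,0.001,0.001,-0.048,0.085],[-0.0005,-0.0006,0.11,0.001,0.001,-0.048,0.085],[-0.0005,-0.0006,0.15,0.001,0.001,-0.048,0.085],[-0.0005,-0.0006,0.1735,0.001,0.001,-0.048,0.085],[-0.0005,-0.0006,0.1735,0.001,0.001,-0.048,0.085],[-0.0005,-0.0006,0.1735,0.001,0.001,-0.048,0.03],[-0.0005,-0.0006,0.1735,0.001,0.001,-0.048,0.03],[-0.0005,-0.0006,0.1735,0.001,0.001,-0.048,0.03],[-0.0005,-0.0006,0.1735,0.001,0.001,-0.048,0.03],[-0.0005,-0.0006,0.1735,0.001,0.001,-0.048,0.03]], squeeze=70)

```text
time: 2.62
eef_pos: [0.5771, 0.3508, 0.0405]
ee_rot: [-0.12, 0.993, 0.001, 0.002]
ft_force: [-0.5, 2.4, 6.2]
width: 0.043
```

Run:
```python
from h import *
stp()
```

```text
t2.62 pos [0.5771 0.3508 0.0405] phi 103.76 w 0.0430 F [-0.5  2.4  6.2] M [0.27 0.12 0.01]
```

Request:
arm_command(deltas=[[0,0,0,0,0,0,0.03],[0,0,0,0,0,0,0.03]])

```text
time: 2.88
eef_pos: [0.5771, 0.3508, 0.0405]
ee_rot: [-0.12, 0.993, 0.001, 0.002]
ft_force: [0.1, 2.7, 7.6]
width: 0.0433
```

Run:
```python
from h import *
stp()
im,c,st=grab('wrist','w_y2'); stp()
```

```text
t2.88 pos [0.5771 0.3508 0.0405] phi 103.76 w 0.0433 F [0.1 2.7 7.6] M [0.38 0.17 0.  ]
t2.92 pos [0.5771 0.3508 0.0405] phi 103.76 w 0.0431 F [-0.3  2.6  6.6] M [0.25 0.06 0.02]
```

View pics/w_y2.png

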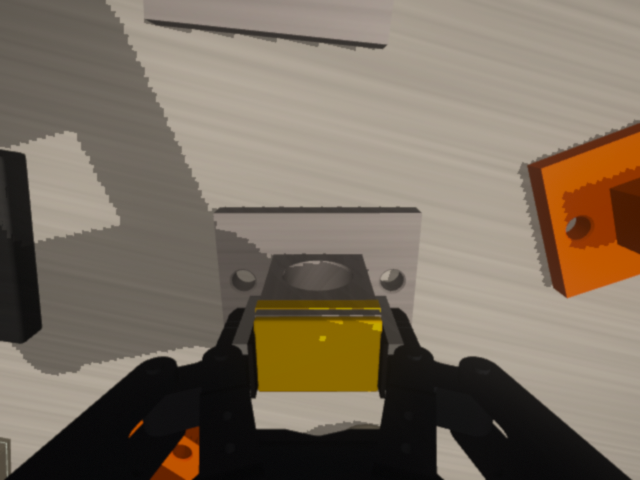

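Run:
```python
from h import *
c=cam('wrist');st=env.read_state();M=yaw(st)[2]
q=px2w([[243.5,279.5],[391.5,279.5]],.012,c);print(q.mean(0),np.linalg.norm(q[0]-q[1]),M.T@(q.mean(0)-st['eef_pos']))
print(np.degrees(np.arctan2(*(q[1]-q[0])[[1,0]])),yaw(st)[1]*57.2958, M.round(4))
```

```text
[0.57444255 0.35055679 0.012     ] 0.0757819752559817 [0.00279221 0.00034729 0.02848214]
103.76855811543926 103.76236666866319 [[-0.9713 -0.2379  0.0037]
 [-0.2379  0.9713  0.0023]
 [-0.0042  0.0014 -1.    ]]
```

Request:
arm_command(deltas=[[0,0,-0.05,0,0,0,0.03],[0,0,-0.1,0,0,0,0.03],[0,0,-0.14,0,0,0,0.03],[0,0,-0.14,0,0,0,0.03],[0,0,-0.14,0,0,0,0.03]])

```text
time: 3.55
eef_pos: [0.5735, 0.3485, 0.1732]
ee_rot: [-0.12, 0.993, -0.001, -0.003]
ft_force: [-0.6, -0.0, -11.5]
width: 0.0433
```

Run:
```python
from h import *
stp(); grab('wrist','w_y3')
```

```text
t3.55 pos [0.5735 0.3485 0.1732] phi 103.76 w 0.0433 F [ -0.6  -0.  -11.5] M [-0.01  0.08 -0.03]
```

View pics/w_y3.png

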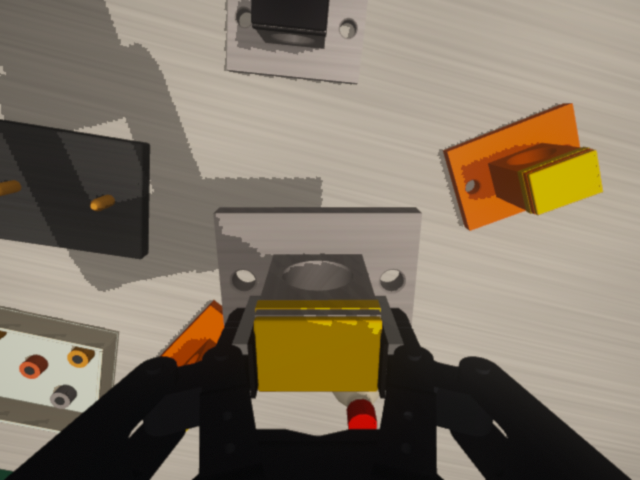

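Yellow is held solidly; in hand its underside centre is at tool (2.8, 0.3, 40.5) mm. Next, a view of the pins from just beyond the fixture, with the tool parallel to the fixture.

Run:
```python
from h import *
delta([.69,.03,.20],94.6)
```

```text
delta [np.float64(-0.0376), np.float64(-0.3371), np.float64(-0.0272)] [np.float64(-0.0027), np.float64(-0.0082), np.float64(0.1598)] rows 5.4
```

Request:
arm_command(deltas=[[-0.007,-0.062,-0.027,-0.003,-0.008,0.05,0.03],[-0.0376,-0.337,-0.027,-0.003,-0.008,0.16,0.03],[-0.0376,-0.337,-0.027,-0.003,-0.008,0.16,0.03],[-0.0376,-0.337,-0.027,-0.003,-0.008,0.16,0.03],[-0.0376,-0.337,-0.027,-0.003,-0.008,0.16,0.03],[-0.0376,-0.337,-0.027,-0.003,-0.008,0.16,0.03],[-0.0376,-0.337,-0.027,-0.003,-0.008,0.16,0.03],[-0.0376,-0.337,-0.027,-0.003,-0.008,0.16,0.03],[-0.0376,-0.337,-0.027,-0.003,-0.008,0.16,0.03]])

```text
time: 4.72
eef_pos: [0.6913, 0.0325, 0.2032]
ee_rot: [-0.041, 0.999, 0.002, 0.002]
ft_force: [-0.2, -0.3, -10.0]
width: 0.0429
```

Run:
```python
from h import *
stp(); im,c,st=grab('wrist','w_fix')
hsv=cv2.cvtColor(im,cv2.COLOR_RGB2HSV); H,S,V=[hsv[...,i].astype(int) for i in range(3)]
for a,ce,k in blobs((H>8)&(H<25)&(S>130)&(V>60),15): print(a,ce.round(1),px2w(ce,.027,c)[0].round(4))
```

```text
t4.72 pos [0.6913 0.0325 0.2032] phi 94.68 w 0.0429 F [ -0.2  -0.3 -10. ] M [-0.01  0.03 -0.01]
259 [115. 116.] [ 0.6249 -0.1389  0.027 ]
196 [207.6 115.9] [ 0.6187 -0.0632  0.027 ]
148 [261.1 115.9] [ 0.6151 -0.0194  0.027 ]
136 [354.1 115.7] [0.6087 0.0567 0.027 ]
171 [407.4 115.7] [0.6051 0.1004 0.027 ]
233 [499.6 115.6] [0.5987 0.1761 0.027 ]
7937 [559.5 270.7] [0.7313 0.2666 0.027 ]
281 [432.3 286.4] [0.7573 0.1494 0.027 ]
1144 [314.2 304.2] [0.7856 0.0379 0.027 ]
8837 [315.9 354.9] [0.844  0.0442 0.027 ]
```

View pics/w_fix.png

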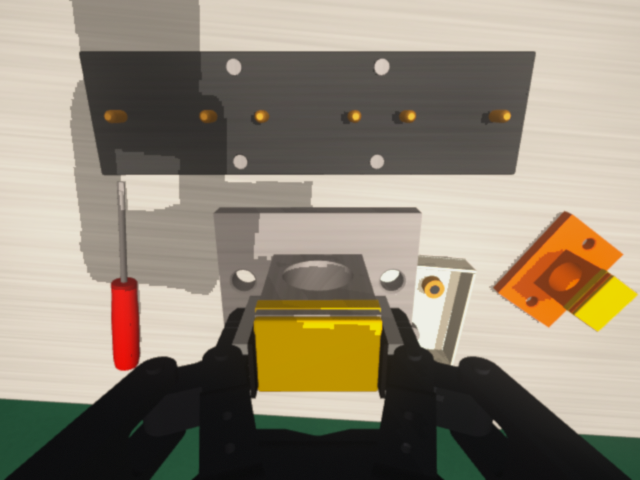

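Pins are clear in the wrist view (row ≈116) with 76 mm pair spacing and 120 mm station spacing, both as they must be. Yellow goes to station 0.

Run:
```python
from h import *
delta([.6047,.1382,.12],94.75)
```

```text
delta [np.float64(0.0785), np.float64(0.1121), np.float64(0.0838)] [np.float64(0.0037), np.float64(0.0061), np.float64(-0.0011)] rows 2.6
```

Request:
arm_command(deltas=[[0.03,0.05,0.02,0.004,0.006,-0.001,0.03],[0.06,0.09,0.05,0.004,0.006,-0.001,0.03],[0.0785,0.112,0.084,0.004,0.006,-0.001,0.03],[0.0785,0.112,0.084,0.004,0.006,-0.001,0.03],[0.0785,0.112,0.084,0.004,0.006,-0.001,0.03],[0.0785,0.112,0.084,0.004,0.006,-0.001,0.03]])

```text
time: 5.52
eef_pos: [0.6075, 0.1368, 0.1229]
ee_rot: [-0.04, 0.999, -0.0, 0.003]
ft_force: [1.1, 0.0, -9.3]
width: 0.0428
```

Run:
```python
from h import *
stp(); delta([.6047,.1382,.092],94.75)
```

```text
t5.53 pos [0.6075 0.1368 0.1229] phi 94.63 w 0.0428 F [ 1.1  0.  -9.3] M [ 0.01 -0.01  0.06]
delta [np.float64(0.0029), np.float64(0.0016), np.float64(0.0309)] [np.float64(-0.0008), np.float64(0.0058), np.float64(-0.0021)] rows 0.5
```

Request:
arm_command(deltas=[[0.0029,0.0016,0.015,-0.001,0.006,-0.002,0.03],[0.0029,0.0016,0.031,-0.001,0.006,-0.002,0.03],[0.0029,0.0016,0.031,-0.001,0.006,-0.002,0.03],[0.0029,0.0016,0.031,-0.001,0.006,-0.002,0.03]])

```text
time: 6.02
eef_pos: [0.6026, 0.1382, 0.0891]
ee_rot: [-0.041, 0.999, 0.0, -0.003]
ft_force: [-0.3, 0.2, -8.3]
width: 0.0434
```

Run:
```python
from h import *
stp(); delta([.6047,.1382,.092],94.75)
```

```text
t6.03 pos [0.6026 0.1382 0.0891] phi 94.76 w 0.0434 F [-0.3  0.2 -8.3] M [ 0.   -0.06 -0.01]
delta [np.float64(-0.0021), np.float64(-0.0001), np.float64(-0.0029)] [np.float64(0.0003), np.float64(-0.005), np.float64(0.0001)] rows 0.1
```

Request:
arm_command(deltas=[[-0.001,0,-0.001,0,-0.0025,0,0.03],[-0.001,0,-0.001,0,-0.0025,0,0.03]])

```text
time: 6.28
eef_pos: [0.6044, 0.1385, 0.0916]
ee_rot: [-0.042, 0.999, 0.0, -0.0]
ft_force: [0.2, -0.0, -9.8]
width: 0.0428
```

Run:
```python
from h import *
stp(); delta([.6047,.1382,.092],94.75)
```

```text
t6.28 pos [0.6044 0.1385 0.0916] phi 94.77 w 0.0428 F [ 0.2 -0.  -9.8] M [-0.05 -0.02  0.06]
delta [np.float64(-0.0003), np.float64(-0.0003), np.float64(-0.0004)] [np.float64(0.0004), np.float64(-0.0001), np.float64(0.0003)] rows 0.0
```

Request:
arm_command(deltas=[[-0.001,0,0.005,0,-0.0025,0,0.03],[-0.001,0,0.011,0,-0.0025,0,0.03],[-0.001,0,0.011,0,-0.0025,0,0.03]])

```text
time: 6.65
eef_pos: [0.6037, 0.1384, 0.0782]
ee_rot: [-0.042, 0.999, 0.0, -0.001]
ft_force: [-0.8, 0.0, -9.7]
width: 0.0426
```

Run:
```python
from h import *
stp(); delta([.6047,.1382,.0565],94.75)
```

```text
t6.65 pos [0.6037 0.1384 0.0782] phi 94.77 w 0.0426 F [-0.8  0.  -9.7] M [-0.05  0.01 -0.03]
delta [np.float64(-0.0011), np.float64(-0.0002), np.float64(0.0217)] [np.float64(0.0003), np.float64(-0.002), np.float64(0.0003)] rows 0.3
```

Request:
arm_command(deltas=[[-0.0008,0,0.004,0,-0.001,0,0.03],[-0.0008,0,0.008,0,-0.001,0,0.03],[-0.0008,0,0.008,0,-0.001,0,0.03]])

```text
time: 7.02
eef_pos: [0.6051, 0.1385, 0.071]
ee_rot: [-0.042, 0.999, 0.0, 0.0]
ft_force: [-0.2, -0.5, -9.7]
width: 0.0432
```

Run:
```python
from h import *
stp(); delta([.6047,.1382,.0565],94.75)
```

```text
t7.03 pos [0.6051 0.1385 0.071 ] phi 94.77 w 0.0432 F [-0.2 -0.5 -9.7] M [ 0.04 -0.   -0.01]
delta [np.float64(0.0004), np.float64(-0.0002), np.float64(0.0145)] [np.float64(0.0003), np.float64(0.0006), np.float64(0.0003)] rows 0.2
```

Request:
arm_command(deltas=[[0,0,0.004,0,0,0,0.03],[0,0,0.008,0,0,0,0.03],[0,0,0.012,0,0,0,0.03],[0,0,0.015,0,0,0,0.03],[0,0,0.015,0,0,0,0.03]])

```text
time: 7.65
eef_pos: [0.6055, 0.1386, 0.0566]
ee_rot: [-0.042, 0.999, 0.0, 0.001]
ft_force: [-0.9, -0.5, -8.8]
width: 0.0427
```

Run:
```python
from h import *
stp(); grab('wrist','w_y4')
```

```text
t7.65 pos [0.6055 0.1386 0.0566] phi 94.77 w 0.0427 F [-0.9 -0.5 -8.8] M [ 0.01  0.18 -0.06]
```

View pics/w_y4.png

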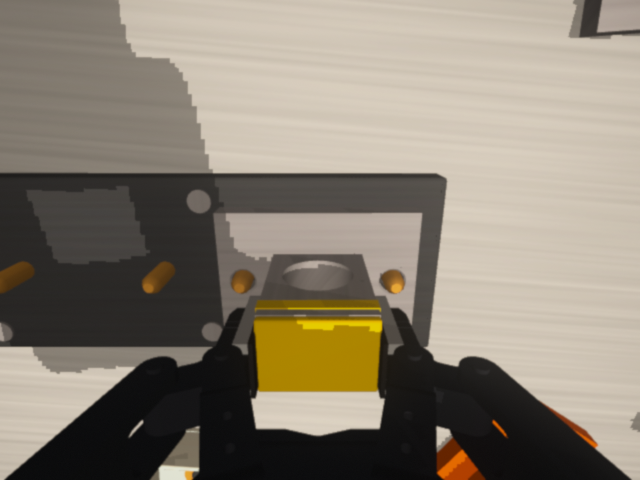

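Both pins stand through yellow's holes (242,282) and (393,282). I'll press it lightly down, then release.

Request:
arm_command(deltas=[[0,0,0.003,0,0,0,0.03],[0,0,0.004,0,0,0,0.03],[0,0,0.004,0,0,0,0.03]])

```text
time: 8.07
eef_pos: [0.6056, 0.1385, 0.0566]
ee_rot: [-0.042, 0.999, 0.0, 0.0]
ft_force: [-12.8, -2.9, 10.7]
width: 0.0436
```

Run:
```python
from h import *
stp()
```

```text
t8.07 pos [0.6056 0.1385 0.0566] phi 94.77 w 0.0436 F [-12.8  -2.9  10.7] M [-0.17  2.   -0.06]
```

Request:
arm_command(deltas=[[0,0,0.001,0,0,0,0.085],[0,0,0.001,0,0,0,0.085],[0,0,0.001,0,0,0,0.085],[0,0,-0.05,0,0,0,0.085],[0,0,-0.1,0,0,0,0.085],[0,0,-0.15,0,0,0,0.085],[0,0,-0.15,0,0,0,0.085]])

```text
time: 8.95
eef_pos: [0.6088, 0.1389, 0.2096]
ee_rot: [-0.042, 0.999, 0.001, 0.007]
ft_force: [0.5, 0.2, 0.9]
width: 0.0852
```

Run:
```python
from h import *
stp(); im,c,_=grab('top','top1')
crop(im,300,230,150,2.6,'top1c')
cv2.imwrite('pics/top1z.png',cv2.resize(im[100:350,80:560,::-1],None,fx=1.66,fy=1.66,interpolation=cv2.INTER_CUBIC))
p=px2w([207,298],.074,c)[0]; print(p); print(px2w([338,298],.074,c))
delta([p[0],p[1],.21],97)
```

```text
t8.95 pos [0.6088 0.1389 0.2096] phi 94.77 w 0.0852 F [0.5 0.2 0.9] M [0.04 0.01 0.01]
crop origin 150 80 scale 2.6
[0.43510773 0.29195327 0.074     ]
[[ 0.42969561 -0.00483841  0.074     ]]
delta [np.float64(0.1586), np.float64(0.167), np.float64(-0.0051)] [np.float64(0.0003), np.float64(0.0079), np.float64(-0.039)] rows 3.7
```

View pics/top1z.png

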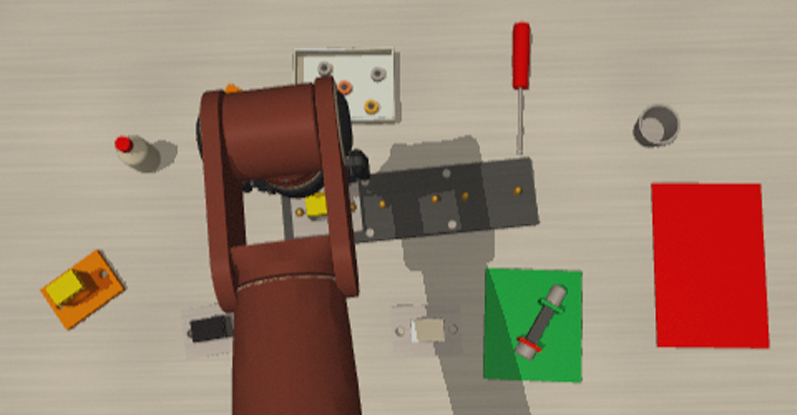

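Yellow sits on station 0 (zoom 316,205); black and white have not moved. Next is black.

Request:
arm_command(deltas=[[0.1586,0.167,-0.005,0,0.008,-0.039,0.085],[0.1586,0.167,-0.005,0,0.008,-0.039,0.085],[0.1586,0.167,-0.005,0,0.008,-0.039,0.085],[0.1586,0.167,-0.005,0,0.008,-0.039,0.085],[0.1586,0.167,-0.005,0,0.008,-0.039,0.085],[0.1586,0.167,-0.005,0,0.008,-0.039,0.085],[0.1586,0.167,-0.005,0,0.008,-0.039,0.085]])

```text
time: 9.88
eef_pos: [0.434, 0.2909, 0.2067]
ee_rot: [-0.06, 0.998, -0.0, -0.004]
ft_force: [0.3, -0.1, -0.3]
width: 0.0849
```

Run:
```python
from h import *
stp(); im,c,st=grab('wrist','w_bl'); np.savez('bl.npz',K=c[0],R=c[1],o=c[2])
u=w2px([.435,.292,.03],c)[0]; print(u); crop(im,u[0],u[1],75,4,'c_bl')
```

```text
t9.88 pos [0.434  0.2909 0.2067] phi 96.91 w 0.0849 F [ 0.3 -0.1 -0.3] M [ 0.03 -0.03 -0.03]
[318.51808943 214.01730545]
crop origin 243 139 scale 4
```

View pics/c_bl.png

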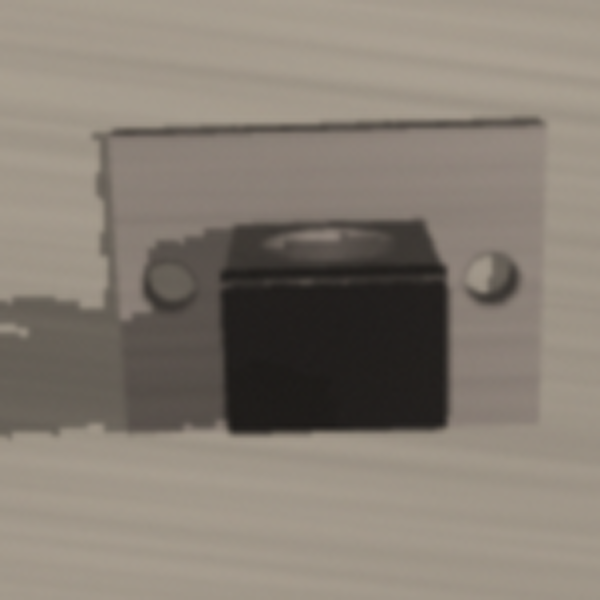

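```bash
cat >> h.py <<'E'
def quad(c,org,s,holes,top):
    P=lambda L,z: px2w(np.array(org)+np.array(L)/s,z,c)
    h=P(holes,.012); print('holes ctr',h.mean(0)[:2].round(4),'len %.4f'%np.linalg.norm(h[0]-h[1]),'hd %.2f'%np.degrees(np.arctan2(*(h[1]-h[0])[[1,0]])))
    t=P(top,.074); print('top ctr',t.mean(0)[:2].round(4),[np.linalg.norm(t[i]-t[(i+1)%4]).round(4) for i in range(4)],[np.degrees(np.arctan2(*(t[j]-t[i])[[1,0]])).round(2) for i,j in((0,1),(3,2))])
E
python3 - <<'E'
from h import *
c=cam('wrist'); quad(c,[243,139],4,[[170,284],[491,276]],[[222,270],[446,267],[448,428],[229,432]])
delta([.4345,.2917,.0385],98)
E
```

```text
holes ctr [0.4342 0.2987] len 0.0758 hd 98.40
top ctr [0.4331 0.2984] [np.float64(0.0431), np.float64(0.0329), np.float64(0.0437), np.float64(0.0331)] [np.float64(97.72), np.float64(98.05)]
delta [np.float64(-0.0017), np.float64(0.0008), np.float64(0.1684)] [np.float64(0.0001), np.float64(-0.0071), np.float64(-0.0192)] rows 2.7
```

Run:
```python
from h import *
delta([.434,.2986,.0385],98.1)
```

```text
delta [np.float64(-0.0021), np.float64(0.0077), np.float64(0.1684)] [np.float64(0.0001), np.float64(-0.0071), np.float64(-0.0209)] rows 2.7
```

Request:
arm_command(deltas=[[-0.0005,0.0077,0.06,0,-0.003,-0.021,0.085],[-0.0005,0.0077,0.11,0,-0.003,-0.021,0.085],[-0.0005,0.0077,0.15,0,-0.003,-0.021,0.085],[-0.0005,0.0077,0.1684,0,-0.003,-0.021,0.085],[-0.0005,0.0077,0.1684,0,-0.003,-0.021,0.085],[-0.0005,0.0077,0.1684,0,-0.003,-0.021,0.03],[-0.0005,0.0077,0.1684,0,-0.003,-0.021,0.03],[-0.0005,0.0077,0.1684,0,-0.003,-0.021,0.03],[-0.0005,0.0077,0.1684,0,-0.003,-0.021,0.03],[-0.0005,0.0077,0.1684,0,-0.003,-0.021,0.03]])

```text
time: 11.18
eef_pos: [0.4336, 0.2993, 0.0414]
ee_rot: [-0.072, 0.997, -0.0, 0.0]
ft_force: [0.3, -3.7, 4.7]
width: 0.0433
```

Run:
```python
from h import *
stp()
```

```text
t11.18 pos [0.4336 0.2993 0.0414] phi 98.24 w 0.0433 F [ 0.3 -3.7  4.7] M [-0.81 -0.08  0.06]
```

Request:
arm_command(deltas=[[0,0,-0.04,0,0,0,0.03],[0,0,-0.1,0,0,0,0.03],[0,0,-0.14,0,0,0,0.03],[0,0,-0.14,0,0,0,0.03]])

```text
time: 11.68
eef_pos: [0.4338, 0.3003, 0.1819]
ee_rot: [-0.072, 0.997, 0.002, 0.001]
ft_force: [-0.2, 0.3, -8.9]
width: 0.0433
```

Run:
```python
from h import *
stp(); im,c,st=grab('wrist','w_b2'); crop(im,318,275,110,2.7,'c_b2')
delta([.6147,.0187,.15],94.75)
```

```text
t11.68 pos [0.4338 0.3003 0.1819] phi 98.21 w 0.0433 F [-0.2  0.3 -8.9] M [ 0.07 -0.06  0.01]
crop origin 208 165 scale 2.7
delta [np.float64(-0.1409), np.float64(-0.3038), np.float64(0.0277)] [np.float64(0.0007), np.float64(-0.0032), np.float64(0.0604)] rows 5.4
```

View pics/c_b2.png

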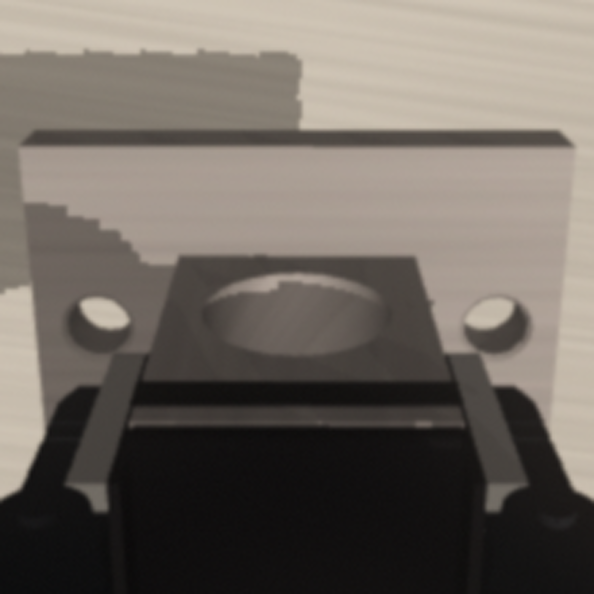

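```bash
cat >> h.py <<'E'
def inhand(uv,zt):
    m=env.camera_model('wrist');K,_,_=cam('wrist')
    Mt=m['mount']; p=px2w(uv,zt,(K,Mt[:3,:3],Mt[:3,3])); print('inhand',p.mean(0).round(4),'len',np.linalg.norm(p[0]-p[1]).round(4)); return p
E
python3 - <<'E'
from h import *
inhand([[243.5,279.5],[391.5,279.5]],.0285)
inhand([[244.7,285],[392.1,285.4]],.0294)
E
```

```text
inhand [0.0028 0.0002 0.0285] len 0.0758
inhand [-0.0009  0.0007  0.0294] len 0.0763
```

Run:
```python
from h import *
delta([.6115,.0186,.12],94.75)
```

```text
delta [np.float64(-0.1378), np.float64(-0.3035), np.float64(0.0577)] [np.float64(0.0007), np.float64(-0.0032), np.float64(0.0604)] rows 5.4
```

Request:
arm_command(deltas=[[-0.138,-0.3035,0.01,0.0007,-0.003,0.06,0.03],[-0.138,-0.3035,0.01,0.0007,-0.003,0.06,0.03],[-0.138,-0.3035,0.01,0.0007,-0.003,0.06,0.03],[-0.138,-0.3035,0.01,0.0007,-0.003,0.06,0.03],[-0.138,-0.3035,0.01,0.0007,-0.003,0.06,0.03],[-0.138,-0.3035,0.01,0.0007,-0.003,0.06,0.03],[-0.138,-0.3035,0.058,0.0007,-0.003,0.06,0.03],[-0.138,-0.3035,0.058,0.0007,-0.003,0.06,0.03],[-0.138,-0.3035,0.058,0.0007,-0.003,0.06,0.03]])

```text
time: 12.85
eef_pos: [0.6107, 0.0194, 0.1185]
ee_rot: [-0.042, 0.999, 0.0, -0.002]
ft_force: [0.5, -0.1, -7.9]
width: 0.0429
```

Run:
```python
from h import *
stp(); delta([.6115,.0186,.09],94.75)
```

```text
t12.85 pos [0.6107 0.0194 0.1185] phi 94.81 w 0.0429 F [ 0.5 -0.1 -7.9] M [-0.08 -0.02 -0.04]
delta [np.float64(-0.0009), np.float64(-0.0008), np.float64(0.0285)] [np.float64(0.0005), np.float64(-0.0036), np.float64(0.001)] rows 0.5
```

Request:
arm_command(deltas=[[-0.0007,-0.0006,0.012,0,-0.002,0.001,0.03],[-0.0007,-0.0006,0.026,0,-0.002,0.001,0.03],[-0.0007,-0.0006,0.026,0,-0.002,0.001,0.03]])

```text
time: 13.22
eef_pos: [0.6111, 0.0184, 0.0924]
ee_rot: [-0.041, 0.999, 0.0, -0.001]
ft_force: [-0.6, 0.1, -9.9]
width: 0.0432
```

Run:
```python
from h import *
stp(); delta([.6115,.0186,.085],94.75)
```

```text
t13.22 pos [0.6111 0.0184 0.0924] phi 94.72 w 0.0432 F [-0.6  0.1 -9.9] M [-0.06  0.05  0.02]
delta [np.float64(-0.0004), np.float64(0.0002), np.float64(0.0074)] [np.float64(0.0004), np.float64(-0.0022), np.float64(-0.0004)] rows 0.1
```

Aligned to 0.4 mm, so I lower it onto the pins in steps.

Request:
arm_command(deltas=[[-0.0004,0.0002,0.005,0,-0.001,0,0.03],[-0.0004,0.0002,0.01,0,-0.001,0,0.03],[-0.0004,0.0002,0.015,0,-0.001,0,0.03],[-0.0004,0.0002,0.018,0,-0.001,0,0.03],[-0.0004,0.0002,0.018,0,-0.001,0,0.03]])

```text
time: 13.85
eef_pos: [0.6127, 0.0184, 0.0761]
ee_rot: [-0.041, 0.999, -0.0, 0.001]
ft_force: [-1.0, -0.5, -8.9]
width: 0.0429
```

Run:
```python
from h import *
stp(); delta([.6115,.0186,.0574],94.75)
```

```text
t13.85 pos [0.6127 0.0184 0.0761] phi 94.71 w 0.0429 F [-1.  -0.5 -8.9] M [0.04 0.21 0.09]
delta [np.float64(0.0012), np.float64(0.0003), np.float64(0.0187)] [np.float64(-0.0001), np.float64(0.0015), np.float64(-0.0007)] rows 0.3
```

Request:
arm_command(deltas=[[0.0006,0,0.004,0,0.0007,0,0.03],[0.0006,0,0.009,0,0.0007,0,0.03],[0.0006,0,0.014,0,0.0007,0,0.03],[0.0006,0,0.019,0,0.0007,0,0.03],[0.0006,0,0.021,0,0.0007,0,0.03],[0.0006,0,0.021,0,0.0007,0,0.03]])

```text
time: 14.6
eef_pos: [0.6122, 0.0184, 0.0575]
ee_rot: [-0.041, 0.999, -0.0, -0.0]
ft_force: [-11.1, 0.9, 5.8]
width: 0.0433
```

Run:
```python
from h import *
stp(); grab('wrist','w_b4')
```

```text
t14.60 pos [0.6122 0.0184 0.0575] phi 94.73 w 0.0433 F [-11.1   0.9   5.8] M [ 0.08  1.93 -0.01]
```

View pics/w_b4.png

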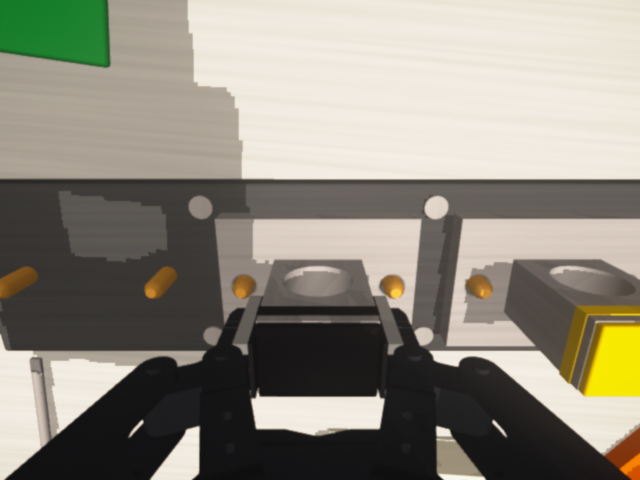

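Black is seated with both pins visible at (243,286) and (392,286). Release, then on to white.

Request:
arm_command(deltas=[[0,0,0,0,0,0,0.085],[0,0,0,0,0,0,0.085],[0,0,0,0,0,0,0.085],[0,0,-0.05,0,0,0,0.085],[0,0,-0.1,0,0,0,0.085],[0.1,0,-0.15,0,0,0.08,0.085],[0.182,0.0,-0.15,0,0,0.08,0.085],[0.182,0.0,-0.15,0,0,0.08,0.085],[0.182,0.0,-0.15,0,0,0.08,0.085],[0.182,0.0,-0.15,0,0,0.08,0.085],[0.182,0.0,-0.15,0,0,0.08,0.085]])

```text
time: 16.02
eef_pos: [0.432, 0.0033, 0.2051]
ee_rot: [-0.001, 1.0, -0.0, 0.001]
ft_force: [1.2, -0.0, -0.7]
width: 0.0849
```

Run:
```python
from h import *
stp(); im,c,st=grab('wrist','w_wh')
u=w2px([.43,-.005,.03],c)[0]; print(u); crop(im,u[0],u[1],75,4,'c_wh')
```

```text
t16.02 pos [0.432  0.0033 0.2051] phi 90.13 w 0.0849 F [ 1.2 -0.  -0.7] M [-0.04  0.02 -0.03]
[308.22127819 209.25453279]
crop origin 233 134 scale 4
```

View pics/c_wh.png

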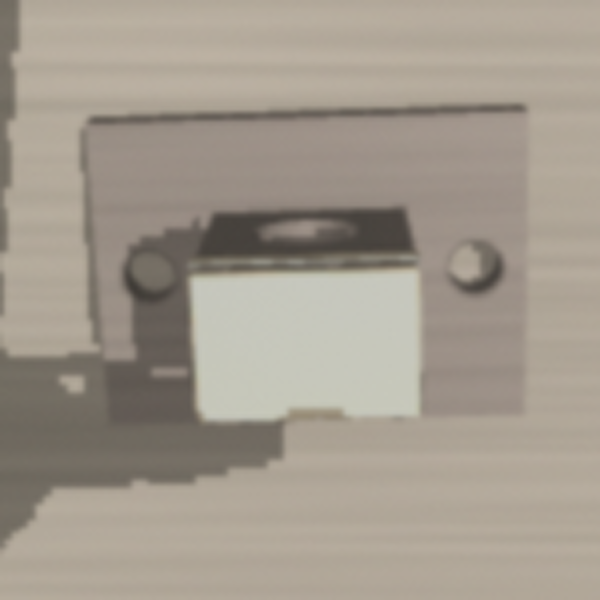

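Run:
```python
from h import *
c=cam('wrist'); quad(c,[233,134],4,[[151,274],[475,266]],[[190,262],[417,256],[420,415],[199,420]])
P=px2w(np.array([233,134])+np.array([[151,274],[475,266]])/4,.012,c).mean(0)
delta([P[0]+.0,P[1],.0385],91.7)
```

```text
holes ctr [ 0.4269 -0.0026] len 0.0755 hd 91.61
top ctr [ 0.4261 -0.0028] [np.float64(0.0431), np.float64(0.0318), np.float64(0.0435), np.float64(0.0317)] [np.float64(91.71), np.float64(91.54)]
delta [np.float64(0.0052), np.float64(-0.0059), np.float64(0.1664)] [np.float64(0.0), np.float64(0.0012), np.float64(-0.0273)] rows 2.7
```

Request:
arm_command(deltas=[[0.0055,-0.006,0.06,0,0.001,-0.027,0.085],[0.0055,-0.006,0.11,0,0.001,-0.027,0.085],[0.0055,-0.006,0.15,0,0.001,-0.027,0.085],[0.0055,-0.006,0.1675,0,0.001,-0.027,0.085],[0.0055,-0.006,0.1675,0,0.001,-0.027,0.085],[0.0055,-0.006,0.1675,0,0.001,-0.027,0.03],[0.0055,-0.006,0.1675,0,0.001,-0.027,0.03],[0.0055,-0.006,0.1675,0,0.001,-0.027,0.03],[0.0055,-0.006,0.1675,0,0.001,-0.027,0.03],[0.0055,-0.006,0.1675,0,0.001,-0.027,0.03]])

```text
time: 17.32
eef_pos: [0.4271, -0.0032, 0.0391]
ee_rot: [-0.015, 1.0, -0.001, 0.002]
ft_force: [1.0, -1.8, 5.1]
width: 0.0433
```

Run:
```python
from h import *
stp()
```

```text
t17.32 pos [ 0.4271 -0.0032  0.0391] phi 91.68 w 0.0433 F [ 1.  -1.8  5.1] M [-0.32  0.05  0.04]
```

Request:
arm_command(deltas=[[0,0,-0.04,0,0,0,0.03],[0,0,-0.1,0,0,0,0.03],[0,0,-0.13,0,0,0,0.03],[0,0,-0.13,0,0,0,0.03]])

```text
time: 17.82
eef_pos: [0.4262, -0.0026, 0.1684]
ee_rot: [-0.015, 1.0, -0.0, 0.002]
ft_force: [0.4, -0.2, -7.6]
width: 0.0429
```

Run:
```python
from h import *
stp(); im,c,st=grab('wrist','w_w2'); crop(im,318,275,110,2.7,'c_w2')
```

```text
t17.82 pos [ 0.4262 -0.0026  0.1684] phi 91.67 w 0.0429 F [ 0.4 -0.2 -7.6] M [0.05 0.   0.08]
crop origin 208 165 scale 2.7
```

View pics/c_w2.png

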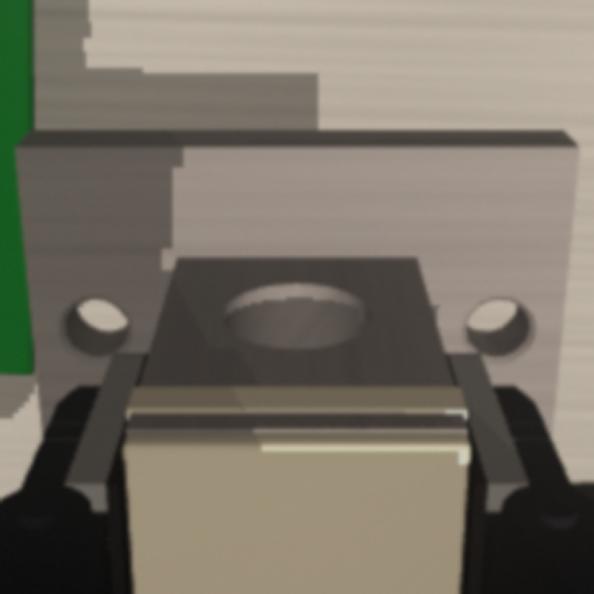

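Run:
```python
from h import *
p=inhand([[243.7,285.7],[393.2,286.1]],.0271).mean(0)
t=np.array([.6223,-.10105])-p[0]*np.array([-.9966,-.0828]); print(t)
delta([t[0],t[1],.12],94.75)
```

```text
inhand [-0.0001  0.0006  0.0271] len 0.0764
[ 0.6221844 -0.1010596]
delta [np.float64(-0.1945), np.float64(-0.1045), np.float64(0.0458)] [np.float64(0.0006), np.float64(-0.0007), np.float64(-0.0537)] rows 3.6
```

Request:
arm_command(deltas=[[-0.1945,-0.1045,0.0,0,0,-0.054,0.03],[-0.1945,-0.1045,0.0,0,0,-0.054,0.03],[-0.1945,-0.1045,0.0,0,0,-0.054,0.03],[-0.1945,-0.1045,0.0,0,0,-0.054,0.03],[-0.1945,-0.1045,0.02,0,0,-0.054,0.03],[-0.1945,-0.1045,0.046,0,0,-0.054,0.03],[-0.1945,-0.1045,0.046,0,0,-0.054,0.03],[-0.1945,-0.1045,0.046,0,0,-0.054,0.03]])

```text
time: 18.88
eef_pos: [0.6219, -0.1008, 0.1202]
ee_rot: [-0.042, 0.999, 0.0, -0.001]
ft_force: [0.7, 0.3, -6.9]
width: 0.043
```

Run:
```python
from h import *
stp(); delta([.6222,-.1011,.09],94.75)
```

```text
t18.88 pos [ 0.6219 -0.1008  0.1202] phi 94.78 w 0.0430 F [ 0.7  0.3 -6.9] M [ 0.02 -0.01  0.02]
delta [np.float64(-0.0003), np.float64(-0.0003), np.float64(0.0302)] [np.float64(0.0009), np.float64(-0.0016), np.float64(0.0005)] rows 0.5
```

Request:
arm_command(deltas=[[0,-0.0003,0.012,0,-0.001,0,0.03],[0,-0.0003,0.024,0,-0.001,0,0.03],[0,-0.0003,0.034,0,-0.001,0,0.03],[0,-0.0003,0.04,0,-0.001,0,0.03],[0,-0.0003,0.04,0,-0.001,0,0.03]])

```text
time: 19.5
eef_pos: [0.6227, -0.1016, 0.0808]
ee_rot: [-0.042, 0.999, 0.0, 0.0]
ft_force: [-0.2, 0.0, -7.0]
width: 0.0428
```

Run:
```python
from h import *
stp(); delta([.6222,-.1011,.0551],94.75)
```

```text
t19.50 pos [ 0.6227 -0.1016  0.0808] phi 94.77 w 0.0428 F [-0.2  0.  -7. ] M [-0.05  0.05 -0.  ]
delta [np.float64(0.0005), np.float64(0.0005), np.float64(0.0257)] [np.float64(0.0004), np.float64(0.0005), np.float64(0.0003)] rows 0.4
```

Request:
arm_command(deltas=[[0.0003,0.0005,0.005,0,0,0,0.03],[0.0003,0.0005,0.01,0,0,0,0.03],[0.0003,0.0005,0.015,0,0,0,0.03],[0.0003,0.0005,0.02,0,0,0,0.03],[0.0003,0.0005,0.025,0,0,0,0.03],[0.0003,0.0005,0.029,0,0,0,0.03],[0.0003,0.0005,0.029,0,0,0,0.03]])

```text
time: 20.38
eef_pos: [0.6227, -0.1011, 0.0553]
ee_rot: [-0.042, 0.999, 0.0, -0.0]
ft_force: [-11.3, 2.8, 8.1]
width: 0.0427
```

Run:
```python
from h import *
stp(); grab('wrist','w_w4')
```

```text
t20.38 pos [ 0.6227 -0.1011  0.0553] phi 94.78 w 0.0427 F [-11.3   2.8   8.1] M [ 0.22  1.71 -0.15]
```

View pics/w_w4.png

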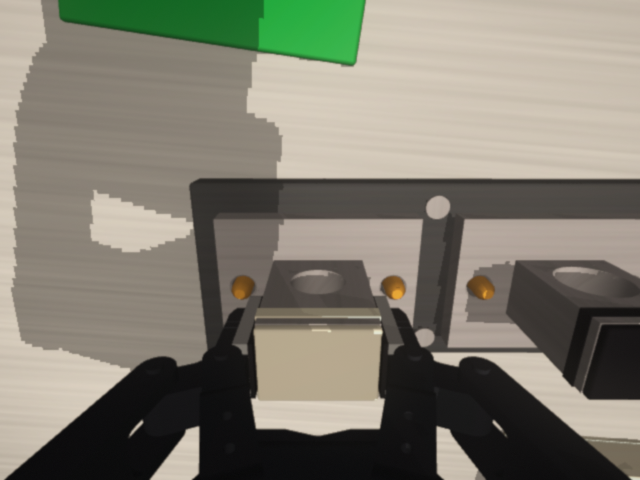

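White is seated (pins at (243,288) and (393,288)). Release, then go over the gauge.

Request:
arm_command(deltas=[[0,0,0,0,0,0,0.085],[0,0,0,0,0,0,0.085],[0,0,0,0,0,0,0.085],[0,0,-0.05,0,0,0,0.085],[0,0,-0.1,0,0,0,0.085],[0.1,0,-0.145,0,0,0.3,0.085],[0.195,-0.05,-0.145,0,0,0.57,0.085],[0.195,-0.05,-0.145,0,0,0.57,0.085],[0.195,-0.05,-0.145,0,0,0.57,0.085],[0.195,-0.05,-0.145,0,0,0.57,0.085],[0.195,-0.05,-0.145,0,0,0.57,0.085],[0.195,-0.05,-0.145,0,0,0.57,0.085]])

```text
time: 21.92
eef_pos: [0.4332, -0.1669, 0.1972]
ee_rot: [0.24, 0.971, 0.0, 0.001]
ft_force: [-0.3, 1.0, 0.3]
width: 0.085
```

Run:
```python
from h import *
stp(); im,c,st=grab('wrist','w_g')
u=w2px([.433,-.168,.02],c)[0]; print(u)
```

```text
t21.93 pos [ 0.4332 -0.1669  0.1972] phi 62.18 w 0.0850 F [-0.3  1.   0.3] M [ 0.02 -0.03 -0.02]
[316.60499981 211.13618024]
```

View pics/w_g.png

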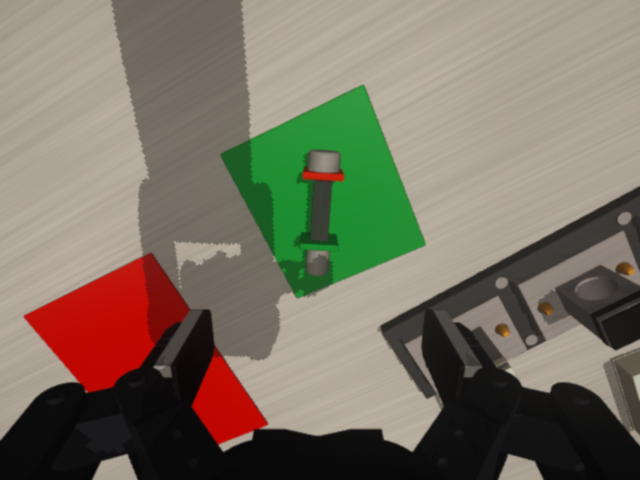

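Run:
```python
from h import *
im=cv2.imread('pics/w_g.png')[:,:,::-1]; crop(im,321,211,75,4,'c_g')
```

```text
crop origin 246 136 scale 4
```

View pics/c_g.png

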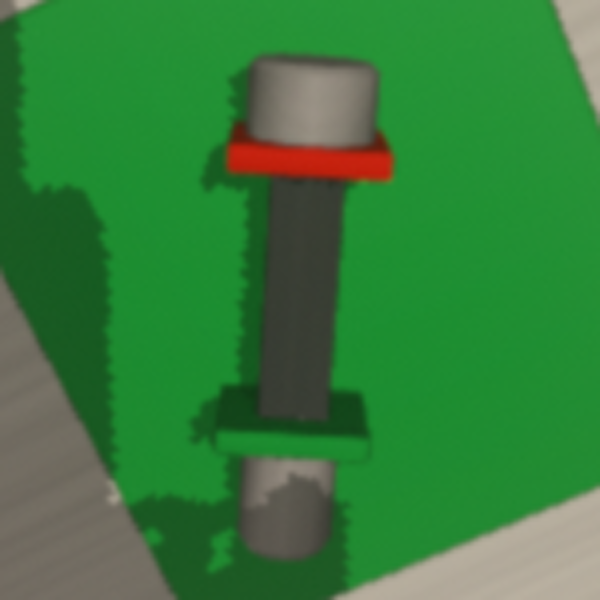

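Run:
```python
from h import *
c=cam('wrist'); P=lambda u,v,z: px2w([246+u/4,136+v/4],z,c)[0]
g=P(291.5,446,.038); r=P(310,163,.038); d=g-r
print(r,g,(g+r)/2,np.linalg.norm(d),np.degrees(np.arctan2(d[1],d[0])))
a,b=P(307,190,.029),P(295,410,.029); print(a,b,np.degrees(np.arctan2(*(b-a)[[1,0]])),(a+b)/2)
for z,u,v in((.021,314,57),(.021,285,553)): print(P(u,v,z))
m=(g+r)/2; delta([m[0],m[1],.004],np.degrees(np.arctan2(d[1],d[0]))+90)
```

```text
[ 0.4056187  -0.14718748  0.038     ] [ 0.4586251  -0.17933358  0.038     ] [ 0.4321219  -0.16326053  0.038     ] 0.06199234479258735 -31.235007870689596
[ 0.41180857 -0.15096406  0.029     ] [ 0.45437923 -0.17617623  0.029     ] -30.63584497394418 [ 0.4330939  -0.16357015  0.029     ]
[ 0.38874384 -0.13714188  0.021     ]
[ 0.48743918 -0.19613567  0.021     ]
delta [np.float64(0.0028), np.float64(0.0025), np.float64(0.1931)] [np.float64(0.0011), np.float64(0.0011), np.float64(0.0596)] rows 3.1
```

Run:
```python
from h import *
delta([.4324,-.1633,.03],59)
```

```text
delta [np.float64(0.0025), np.float64(0.0027), np.float64(0.1671)] [np.float64(0.0011), np.float64(0.0011), np.float64(0.0555)] rows 2.7
```

Request:
arm_command(deltas=[[0.0025,0.0027,0.06,0.001,0.001,0.0555,0.085],[0.0025,0.0027,0.12,0.001,0.001,0.0555,0.085],[0.0025,0.0027,0.155,0.001,0.001,0.0555,0.085],[0.0025,0.0027,0.167,0.001,0.001,0.0555,0.085],[0.0025,0.0027,0.167,0.001,0.001,0.0555,0.085]])

```text
time: 22.6
eef_pos: [0.4321, -0.1636, 0.0303]
ee_rot: [0.268, 0.964, -0.0, -0.0]
ft_force: [0.0, 0.0, 0.7]
width: 0.085
```

Run:
```python
from h import *
stp();delta([.4324,-.1633,.0085],59)
```

```text
t22.60 pos [ 0.4321 -0.1636  0.0303] phi 58.96 w 0.0850 F [0.  0.  0.7] M [ 0.   -0.02 -0.06]
delta [np.float64(-0.0001), np.float64(0.0004), np.float64(0.0218)] [np.float64(-0.0001), np.float64(-0.0001), np.float64(-0.0007)] rows 0.3
```

Request:
arm_command(deltas=[[0,0.0004,0.01,0,0,0,0.05],[0,0.0004,0.02,0,0,0,0.05],[0,0.0004,0.0215,0,0,0,0.04],[0,0.0004,0.0215,0,0,0,0.03],[0,0.0004,0.0215,0,0,0,0.0],[0,0.0004,0.0215,0,0,0,0.0],[0,0.0004,0.0215,0,0,0,0.0],[0,0.0004,0.0215,0,0,0,0.0]], squeeze=60)

```text
time: 23.6
eef_pos: [0.4325, -0.1636, 0.0094]
ee_rot: [0.268, 0.963, -0.0, 0.001]
ft_force: [-0.5, 1.2, 3.8]
width: 0.0147
```

Run:
```python
from h import *
stp()
```

```text
t23.60 pos [ 0.4325 -0.1636  0.0094] phi 58.93 w 0.0147 F [-0.5  1.2  3.8] M [ 0.03  0.07 -0.04]
```

Request:
arm_command(deltas=[[0,0,-0.04,0,0,0,0.0],[0,0,-0.1,0,0,0,0.0],[0,0,-0.15,0,0,0,0.0],[0,0,-0.15,0,0,0,0.0]])

```text
time: 24.1
eef_pos: [0.4344, -0.1647, 0.1635]
ee_rot: [0.268, 0.963, -0.001, 0.005]
ft_force: [0.1, -1.2, -2.2]
width: 0.0149
```

Run:
```python
from h import *
stp(); im,c,st=grab('wrist','w_g2')
```

```text
t24.10 pos [ 0.4344 -0.1647  0.1635] phi 58.94 w 0.0149 F [ 0.1 -1.2 -2.2] M [ 0.04  0.03 -0.02]
```

View pics/w_g2.png

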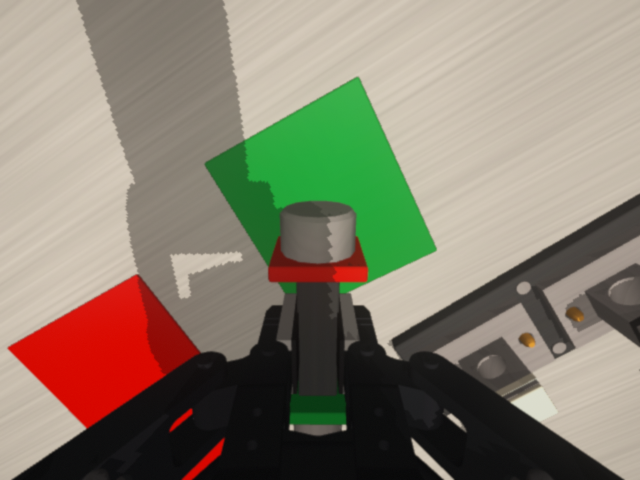

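Run:
```python
from h import *
im=cv2.imread('pics/w_g2.png')[:,:,::-1]; crop(im,318,315,120,2.5,'c_g2')
inhand([[318,273],[318,273]],-.0286)
inhand([[318,200],[318,200]],-.0116-.014)
```

```text
crop origin 198 195 scale 2.5
inhand [ 0.032  -0.0003 -0.0286] len 0.0
inhand [ 0.0566 -0.0004 -0.0256] len 0.0
```

View pics/c_g2.png

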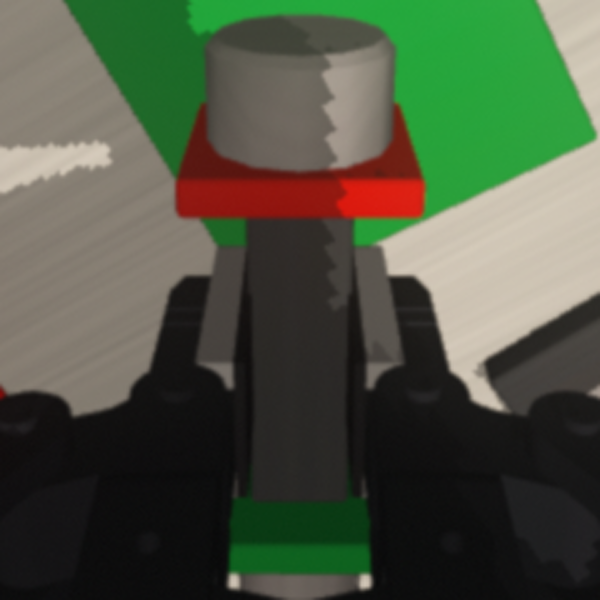

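Gauge is held straight in hand (collars both at column 318). Yellow is checked first; I go to its approach point on the robot side.

Run:
```python
from h import *
delta([.5116,.1307,.10],94.75)
```

```text
delta [np.float64(0.0846), np.float64(0.293), np.float64(0.0598)] [np.float64(-0.0013), np.float64(0.0038), np.float64(-0.6252)] rows 5.0
```

Request:
arm_command(deltas=[[0.0846,0.293,0.0,-0.001,0.004,-0.625,0],[0.0846,0.293,0.0,-0.001,0.004,-0.625,0],[0.0846,0.293,0.0,-0.001,0.004,-0.625,0],[0.0846,0.293,0.0,-0.001,0.004,-0.625,0],[0.0846,0.293,0.03,-0.001,0.004,-0.625,0],[0.0846,0.293,0.06,-0.001,0.004,-0.625,0],[0.0846,0.293,0.06,-0.001,0.004,-0.625,0],[0.0846,0.293,0.06,-0.001,0.004,-0.625,0]])

```text
time: 25.15
eef_pos: [0.5102, 0.1307, 0.098]
ee_rot: [-0.041, 0.999, 0.001, -0.002]
ft_force: [0.5, 0.3, -1.8]
width: 0.0147
```

Run:
```python
from h import *
stp(); delta([.5116,.1307,.0404],94.75)
```

```text
t25.15 pos [0.5102 0.1307 0.098 ] phi 94.69 w 0.0147 F [ 0.5  0.3 -1.8] M [-0.01 -0.02  0.  ]
delta [np.float64(-0.0017), np.float64(-0.0002), np.float64(0.0576)] [np.float64(0.0015), np.float64(-0.0047), np.float64(-0.001)] rows 0.9
```

Request:
arm_command(deltas=[[-0.0005,0,0.03,0.001,-0.0025,-0.001,0],[-0.0005,0,0.0575,0.001,-0.0025,-0.001,0],[-0.0005,0,0.0575,0.001,-0.0025,-0.001,0],[-0.0005,0,0.0575,0.001,-0.0025,-0.001,0]])

```text
time: 25.65
eef_pos: [0.5125, 0.131, 0.0432]
ee_rot: [-0.041, 0.999, 0.0, 0.001]
ft_force: [-0.0, 0.1, -1.6]
width: 0.0145
```

Run:
```python
from h import *
stp(); delta([.5116,.1307,.0404],94.75)
grab('wrist','w_t1')
```

```text
t25.65 pos [0.5125 0.131  0.0432] phi 94.74 w 0.0145 F [-0.   0.1 -1.6] M [ 0.02  0.   -0.  ]
delta [np.float64(0.0009), np.float64(-0.0003), np.float64(0.0028)] [np.float64(0.0008), np.float64(0.0026), np.float64(-0.0001)] rows 0.0
```

View pics/w_t1.png

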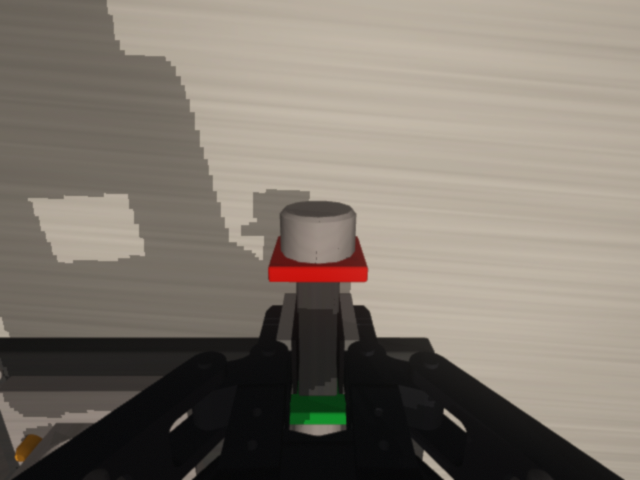

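Request:
arm_command(deltas=[[0.0,-0.0003,0.0025,0.0005,0.0015,0,0],[0.0,-0.0003,0.0025,0.0005,0.0015,0,0]])

```text
time: 25.95
eef_pos: [0.5116, 0.1311, 0.0395]
ee_rot: [-0.042, 0.999, 0.0, -0.0]
ft_force: [-0.4, -0.3, -2.0]
width: 0.0145
```

Run:
```python
from h import *
stp(); delta([.5116,.1307,.0404],94.75)
```

```text
t25.95 pos [0.5116 0.1311 0.0395] phi 94.79 w 0.0145 F [-0.4 -0.3 -2. ] M [-0.03  0.02 -0.01]
delta [np.float64(-0.0), np.float64(-0.0004), np.float64(-0.0009)] [np.float64(0.0002), np.float64(-0.0008), np.float64(0.0007)] rows 0.0
```

Request:
arm_command(deltas=[[-0.006,-0.0004,-0.0005,0,0,0.0005,0],[-0.012,-0.0004,-0.0005,0,0,0.0005,0],[-0.012,-0.0004,-0.0005,0,0,0.0005,0]])

```text
time: 26.32
eef_pos: [0.5238, 0.1317, 0.0395]
ee_rot: [-0.042, 0.999, 0.0, -0.001]
ft_force: [-0.3, -0.1, -1.1]
width: 0.0145
```

```bash
cat >> h.py <<'E'
U=np.array([.99656,.08281]); W=np.array([-.08281,.99656])
def ins(ctr,off=.0005):
    """axial distance gauge origin->bracket centre along fixture x, lateral error (TCP), in mm"""
    st=env.read_state(); d=st['eef_pos'][:2]-np.array(ctr)
    _,p,M=yaw(st)
    print('t%.2f s %.1f lat %.1f z %.1f(axis %.1f) yawerr %.2f pitch(x.z) %.4f roll(y.z) %.4f'%(st['time'],(d@U-off)*1e3,(d@W)*1e3,st['eef_pos'][2]*1e3,st['eef_pos'][2]*1e3+11.6,np.degrees(p)-94.75,M[2,0],M[2,1]),'F axial %.1f lat %.1f z %.1f'%(st['ft_force'][:2]@U,st['ft_force'][:2]@W,st['ft_force'][2]),'M',st['moment'].round(2),'w %.4f'%st['width'])
E
python3 - <<'E'
from h import *
ins([.6028,.1383])
E
```

```text
t26.32 s -79.7 lat -0.0 z 39.5(axis 51.1) yawerr 0.01 pitch(x.z) 0.0014 roll(y.z) 0.0001 F axial -0.3 lat -0.1 z -1.1 M [-0.01 -0.04 -0.01] w 0.0145
```

Request:
arm_command(deltas=[[-0.003,0,-0.001,0,0,0,0],[-0.007,0,-0.001,0,0,0,0],[-0.011,0,-0.001,0,0,0,0],[-0.015,0,-0.001,0,0,0,0]])

```text
time: 26.82
eef_pos: [0.5384, 0.133, 0.0403]
ee_rot: [-0.042, 0.999, 0.0, -0.001]
ft_force: [-0.4, -0.1, -2.5]
width: 0.0146
```

Run:
```python
from h import *
ins([.6028,.1383])
```

```text
t26.82 s -65.1 lat 0.0 z 40.3(axis 51.9) yawerr 0.02 pitch(x.z) 0.0018 roll(y.z) 0.0001 F axial -0.4 lat -0.1 z -2.5 M [0.06 0.03 0.01] w 0.0146
```

The nose is 12 mm in the bore with no contact force. Push to home.

Request:
arm_command(deltas=[[-0.004,0,0,0,0,0,0],[-0.008,0,0,0,0,0,0],[-0.012,0,0,0,0,0,0],[-0.016,0,0,0,0,0,0],[-0.018,0,0,0,0,0,0],[-0.018,0,0,0,0,0,0]])

```text
time: 27.58
eef_pos: [0.5552, 0.1343, 0.04]
ee_rot: [-0.042, 0.999, -0.0, -0.002]
ft_force: [-5.4, -1.3, -0.2]
width: 0.0147
```

Run:
```python
from h import *
ins([.6028,.1383])
```

```text
t27.57 s -48.3 lat -0.0 z 40.0(axis 51.6) yawerr 0.02 pitch(x.z) 0.0043 roll(y.z) -0.0000 F axial -5.5 lat -0.9 z -0.2 M [-0.06  0.63  0.05] w 0.0147
```

Request:
arm_command(deltas=[[-0.002,0,0,0,0,0,0],[-0.003,0,0,0,0,0,0],[-0.003,0,0,0,0,0,0]])

```text
time: 27.95
eef_pos: [0.5552, 0.1344, 0.0395]
ee_rot: [-0.042, 0.999, -0.0, -0.006]
ft_force: [-14.7, -2.2, 6.8]
width: 0.0148
```

Run:
```python
from h import *
ins([.6028,.1383]); grab('wrist','w_t2')
```

```text
t27.95 s -48.2 lat 0.0 z 39.5(axis 51.1) yawerr 0.04 pitch(x.z) 0.0118 roll(y.z) -0.0003 F axial -14.9 lat -1.0 z 6.8 M [-0.3   2.01  0.01] w 0.0148
```

View pics/w_t2.png

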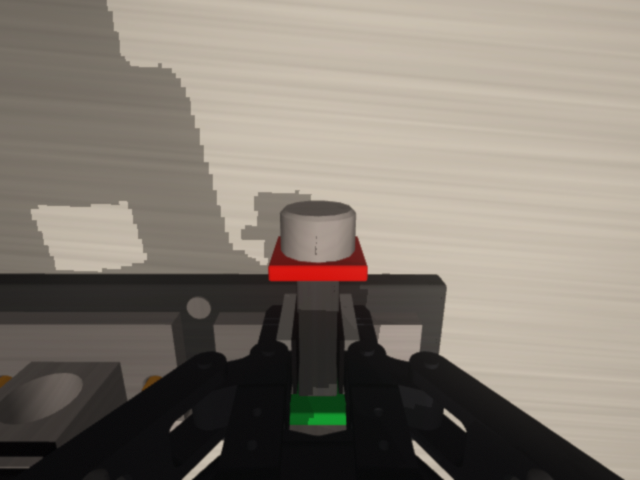

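Go plug fully home in yellow (shoulder stop at s = 48 mm, 15 N). Withdraw, lift over, and go to the far face for the no-go end.

Request:
arm_command(deltas=[[0.008,0,0,0,0,0,0],[0.02,0,0,0,0,0,0],[0.035,0,0,0,0,0,0],[0.05,0,0,0,0,0,0],[0.058,0,-0.01,0,0,0,0],[0.058,0,-0.07,0,0,0,0],[0.058,0,-0.1,0,0,0,0],[0.0,0,-0.1,0,0,0,0],[-0.06,0,-0.1,0,0,0,0],[-0.115,0,-0.1,0,0,0,0],[-0.118,0,-0.1,0,0,0,0],[-0.118,0,-0.1,0,0,0,0]])

```text
time: 29.5
eef_pos: [0.6764, 0.1444, 0.1401]
ee_rot: [-0.042, 0.999, 0.0, -0.001]
ft_force: [-0.4, -0.2, -1.9]
width: 0.0145
```

Run:
```python
from h import *
C=[.6028,.1383]
ins(C); p=np.array(C)+.0715*U; delta([p[0],p[1],.0404],94.75)
```

```text
t29.50 s 73.3 lat 0.0 z 140.1(axis 151.7) yawerr 0.02 pitch(x.z) 0.0025 roll(y.z) 0.0002 F axial -0.4 lat -0.2 z -1.9 M [ 0.05  0.01 -0.03] w 0.0145
delta [np.float64(0.0021), np.float64(-0.0), np.float64(0.0997)] [np.float64(0.0002), np.float64(-0.0025), np.float64(0.0003)] rows 1.6
```

Request:
arm_command(deltas=[[0.001,0,0.04,0,-0.001,0,0],[0.001,0,0.08,0,-0.001,0,0],[0.001,0,0.096,0,-0.001,0,0],[0.001,0,0.096,0,-0.001,0,0]])

```text
time: 30.0
eef_pos: [0.6742, 0.1444, 0.0435]
ee_rot: [-0.042, 0.999, -0.0, -0.001]
ft_force: [-0.2, -0.1, -1.7]
width: 0.0148
```

Run:
```python
from h import *
C=[.6028,.1383]
ins(C); p=np.array(C)+.0715*U; delta([p[0],p[1],.0404],94.75); grab('wrist','w_t3')
```

```text
t30.00 s 71.1 lat 0.1 z 43.5(axis 55.1) yawerr 0.03 pitch(x.z) 0.0029 roll(y.z) 0.0001 F axial -0.2 lat -0.1 z -1.7 M [ 0.02 -0.02 -0.01] w 0.0148
delta [np.float64(0.0001), np.float64(-0.0001), np.float64(0.0031)] [np.float64(0.0001), np.float64(-0.0029), np.float64(0.0005)] rows 0.0
```

View pics/w_t3.png

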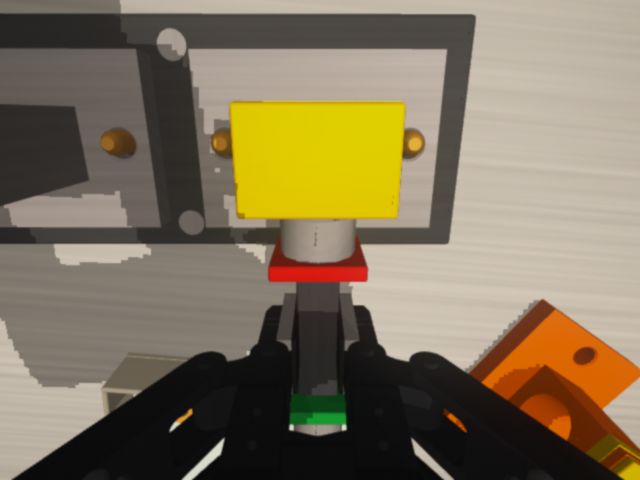

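Request:
arm_command(deltas=[[0.0,0,0.003,0,-0.0015,0,0],[0.0,0,0.003,0,-0.0015,0,0]])

```text
time: 30.3
eef_pos: [0.6765, 0.1445, 0.0426]
ee_rot: [-0.042, 0.999, 0.0, 0.002]
ft_force: [0.5, 0.5, -2.0]
width: 0.0144
```

Run:
```python
from h import *
ins([.6028,.1383])
```

```text
t30.30 s 73.5 lat 0.1 z 42.6(axis 54.2) yawerr 0.02 pitch(x.z) -0.0030 roll(y.z) 0.0002 F axial 0.6 lat 0.5 z -2.0 M [-0.03 -0.03  0.03] w 0.0144
```

Request:
arm_command(deltas=[[0.0,0,0.002,0,0.001,0,0],[0.0,0,0.002,0,0.001,0,0]])

```text
time: 30.55
eef_pos: [0.6756, 0.1444, 0.039]
ee_rot: [-0.042, 0.999, 0.0, -0.0]
ft_force: [-0.4, 1.0, -2.6]
width: 0.0146
```

Run:
```python
from h import *
ins([.6028,.1383])
```

```text
t30.55 s 72.6 lat 0.0 z 39.0(axis 50.6) yawerr 0.01 pitch(x.z) 0.0005 roll(y.z) 0.0002 F axial -0.3 lat 1.0 z -2.6 M [ 0.01 -0.01 -0.  ] w 0.0146
```

Request:
arm_command(deltas=[[0.003,0,-0.001,0,0,0,0],[0.005,0,-0.001,0,0,0,0],[0.005,0,-0.001,0,0,0,0]])

```text
time: 30.92
eef_pos: [0.6704, 0.144, 0.04]
ee_rot: [-0.042, 0.999, 0.0, -0.0]
ft_force: [0.2, 0.4, -1.8]
width: 0.0147
```

Run:
```python
from h import *
ins([.6028,.1383])
```

```text
t30.93 s 67.3 lat 0.0 z 40.0(axis 51.6) yawerr 0.02 pitch(x.z) 0.0004 roll(y.z) 0.0001 F axial 0.2 lat 0.4 z -1.8 M [ 0.01 -0.02 -0.03] w 0.0147
```

Request:
arm_command(deltas=[[0.0015,0,-0.0003,0,0,0,0],[0.003,0,-0.0003,0,0,0,0],[0.0045,0,-0.0003,0,0,0,0],[0.0045,0,-0.0003,0,0,0,0]])

```text
time: 31.42
eef_pos: [0.666, 0.1436, 0.0403]
ee_rot: [-0.042, 0.999, 0.0, -0.0]
ft_force: [-0.5, -0.3, -2.5]
width: 0.0146
```

Run:
```python
from h import *
ins([.6028,.1383])
```

```text
t31.43 s 62.9 lat 0.0 z 40.3(axis 51.9) yawerr 0.02 pitch(x.z) 0.0005 roll(y.z) 0.0001 F axial -0.5 lat -0.2 z -2.5 M [-0.05  0.01  0.04] w 0.0146
```

Request:
arm_command(deltas=[[0.002,0,0,0,0,0,0],[0.004,0,0,0,0,0,0],[0.004,0,0,0,0,0,0]])

```text
time: 31.8
eef_pos: [0.662, 0.1433, 0.0403]
ee_rot: [-0.042, 0.999, 0.0, -0.0]
ft_force: [0.5, 0.5, -2.1]
width: 0.0145
```

Run:
```python
from h import *
ins([.6028,.1383]); grab('wrist','w_t4')
```

```text
t31.80 s 58.9 lat 0.1 z 40.3(axis 51.9) yawerr 0.02 pitch(x.z) 0.0005 roll(y.z) 0.0001 F axial 0.5 lat 0.5 z -2.1 M [ 0.01  0.01 -0.02] w 0.0145
```

View pics/w_t4.png

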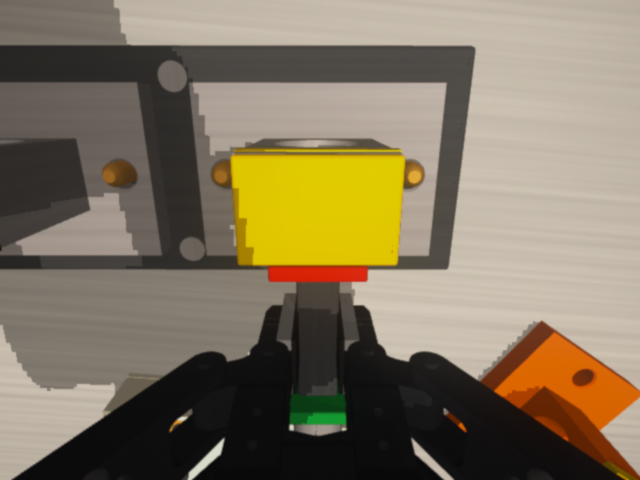

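Request:
arm_command(deltas=[[0.003,0,0,0,0,0,0],[0.006,0,0,0,0,0,0],[0.008,0,0,0,0,0,0],[0.008,0,0,0,0,0,0]])

```text
time: 32.35
eef_pos: [0.654, 0.1426, 0.0403]
ee_rot: [-0.042, 0.999, 0.0, -0.0]
ft_force: [0.2, -0.7, -2.3]
width: 0.0149
```

Run:
```python
from h import *
ins([.6028,.1383])
```

```text
t32.35 s 50.9 lat 0.1 z 40.3(axis 51.9) yawerr 0.02 pitch(x.z) 0.0004 roll(y.z) 0.0002 F axial 0.1 lat -0.7 z -2.3 M [-0.    0.01  0.02] w 0.0149
```

Yellow accepts the no-go end (15 mm in, 0 N): reject. Withdraw and move on to white.

Request:
arm_command(deltas=[[-0.008,0,0,0,0,0,0],[-0.018,0,0,0,0,0,0],[-0.028,0,0,0,0,0,0],[-0.028,0,-0.05,0,0,0,0],[-0.028,0,-0.1,0,0,0,0],[0.03,-0.06,-0.1,0,0,0,0],[0.08,-0.12,-0.1,0,0,0,0],[0.136,-0.24,-0.1,0,0,0,0],[0.136,-0.24,-0.1,0,0,0,0],[0.136,-0.24,-0.1,0,0,0,0],[0.136,-0.24,-0.1,0,0,0,0],[0.136,-0.24,-0.1,0,0,0,0]])

```text
time: 33.85
eef_pos: [0.5392, -0.1078, 0.1406]
ee_rot: [-0.041, 0.999, 0.0, 0.0]
ft_force: [0.1, 1.0, -1.9]
width: 0.0147
```

Run:
```python
from h import *
C=[.6227,-.1011]
ins(C); p=np.array(C)-.084*U; delta([p[0],p[1],.0404],94.75)
```

```text
t33.85 s -84.3 lat 0.2 z 140.6(axis 152.2) yawerr -0.00 pitch(x.z) -0.0003 roll(y.z) 0.0004 F axial 0.1 lat 1.0 z -1.9 M [0.04 0.01 0.02] w 0.0147
delta [np.float64(0.0003), np.float64(-0.0003), np.float64(0.1002)] [np.float64(0.0004), np.float64(0.0003), np.float64(-0.0)] rows 1.6
```

Request:
arm_command(deltas=[[0.001,-0.0002,0.05,0,0,0,0],[0.001,-0.0002,0.09,0,0,0,0],[0.001,-0.0002,0.1,0,0,0,0],[0.001,-0.0002,0.1,0,0,0,0]])

```text
time: 34.35
eef_pos: [0.5381, -0.1074, 0.0404]
ee_rot: [-0.042, 0.999, 0.0, -0.0]
ft_force: [-0.1, -1.3, -1.4]
width: 0.0144
```

Run:
```python
from h import *
C=[.6227,-.1011]
ins(C)
im,c,st=grab('top','top2'); cv2.imwrite('pics/top2z.png',cv2.resize(im[100:350,80:560,::-1],None,fx=1.66,fy=1.66,interpolation=cv2.INTER_CUBIC))
```

```text
t34.35 s -85.3 lat 0.7 z 40.4(axis 52.0) yawerr 0.10 pitch(x.z) 0.0008 roll(y.z) 0.0004 F axial -0.2 lat -1.3 z -1.4 M [-0.    0.01  0.05] w 0.0144
```

View pics/top2z.png

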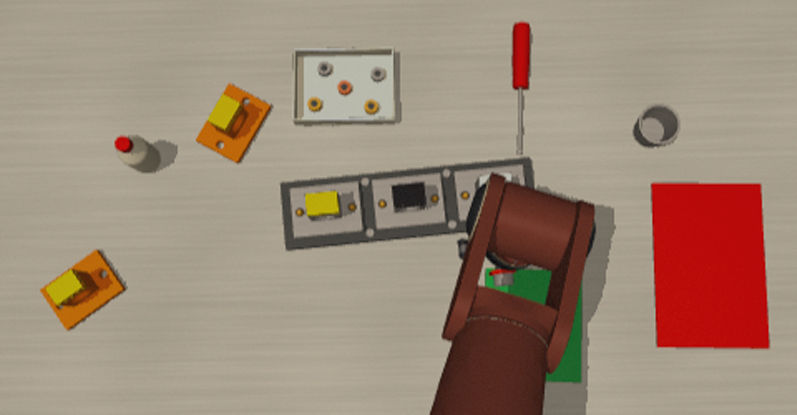

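All three brackets sit on their pins. White's go test: correct laterally, then insert.

Request:
arm_command(deltas=[[-0.003,-0.0006,0,0,0,0.001,0],[-0.005,-0.0006,0,0,0,0.001,0]])

```text
time: 34.65
eef_pos: [0.5441, -0.1087, 0.0421]
ee_rot: [-0.041, 0.999, -0.0, 0.001]
ft_force: [0.4, -0.1, -2.6]
width: 0.0151
```

Run:
```python
from h import *
C=[.6227,-.1011]
ins(C)
```

```text
t34.65 s -79.4 lat -1.1 z 42.1(axis 53.7) yawerr -0.04 pitch(x.z) -0.0026 roll(y.z) -0.0011 F axial 0.4 lat -0.1 z -2.6 M [0.06 0.02 0.  ] w 0.0151
```

Request:
arm_command(deltas=[[0,0.0005,0.001,0,0.0012,-0.0003,0],[0,0.0005,0.001,0,0.0012,-0.0003,0]])

```text
time: 34.9
eef_pos: [0.5426, -0.1078, 0.0394]
ee_rot: [-0.041, 0.999, 0.0, -0.001]
ft_force: [-0.4, 1.0, -2.2]
width: 0.0146
```

Run:
```python
from h import *
C=[.6227,-.1011]
ins(C)
```

```text
t34.90 s -80.9 lat -0.1 z 39.4(axis 51.0) yawerr -0.03 pitch(x.z) 0.0016 roll(y.z) 0.0001 F axial -0.3 lat 1.0 z -2.2 M [-0.04  0.01  0.02] w 0.0146
```

Good. Insert with a slight z lift.

Request:
arm_command(deltas=[[-0.003,0,-0.001,0,0,0,0],[-0.007,0,-0.001,0,0,0,0],[-0.011,0,-0.001,0,0,0,0],[-0.014,0,-0.001,0,0,0,0]])

```text
time: 35.4
eef_pos: [0.5569, -0.1066, 0.0403]
ee_rot: [-0.041, 0.999, 0.0, -0.001]
ft_force: [-0.3, 0.3, -2.5]
width: 0.0145
```

Run:
```python
from h import *
C=[.6227,-.1011]
ins(C)
```

```text
t35.40 s -66.5 lat -0.1 z 40.3(axis 51.9) yawerr -0.02 pitch(x.z) 0.0015 roll(y.z) 0.0002 F axial -0.3 lat 0.4 z -2.5 M [-0.02 -0.04 -0.05] w 0.0145
```

Request:
arm_command(deltas=[[-0.004,0,0,0,0,0,0],[-0.008,0,0,0,0,0,0],[-0.012,0,0,0,0,0,0],[-0.016,0,0,0,0,0,0],[-0.02,0,0,0,0,0,0],[-0.022,0,0,0,0,0,0],[-0.022,0,0,0,0,0,0]])

```text
time: 36.28
eef_pos: [0.575, -0.1051, 0.0399]
ee_rot: [-0.042, 0.999, 0.0, -0.006]
ft_force: [-15.1, -1.1, 8.1]
width: 0.0146
```

Run:
```python
from h import *
C=[.6227,-.1011]
ins(C)
```

```text
t36.27 s -48.4 lat -0.0 z 39.9(axis 51.5) yawerr 0.01 pitch(x.z) 0.0117 roll(y.z) 0.0010 F axial -15.2 lat 0.1 z 8.1 M [-0.2   1.91  0.02] w 0.0146
```

White's go end is fully home. Withdraw and go to its far face.

Request:
arm_command(deltas=[[0.008,0,0,0,0,0,0],[0.02,0,0,0,0,0,0],[0.035,0,0,0,0,0,0],[0.05,0,0,0,0,0,0],[0.056,0,-0.01,0,0,0,0],[0.056,0,-0.07,0,0,0,0],[0.056,0,-0.1,0,0,0,0],[0.0,0,-0.1,0,0,0,0],[-0.06,0,-0.1,0,0,0,0],[-0.115,0,-0.1,0,0,0,0],[-0.118,0,-0.1,0,0,0,0],[-0.118,0,-0.1,0,0,0,0]])

```text
time: 37.78
eef_pos: [0.696, -0.0951, 0.1402]
ee_rot: [-0.041, 0.999, 0.0, -0.001]
ft_force: [0.1, 0.3, -2.6]
width: 0.0144
```

Run:
```python
from h import *
C=[.6227,-.1011]
ins(C); p=np.array(C)+.0715*U; delta([p[0],p[1],.0404],94.75)
```

```text
t37.77 s 73.1 lat -0.1 z 140.2(axis 151.8) yawerr -0.01 pitch(x.z) 0.0021 roll(y.z) 0.0002 F axial 0.1 lat 0.3 z -2.6 M [-0.02  0.05 -0.02] w 0.0144
delta [np.float64(0.0019), np.float64(0.0001), np.float64(0.0998)] [np.float64(0.0002), np.float64(-0.0021), np.float64(-0.0002)] rows 1.6
```

Request:
arm_command(deltas=[[0.001,0,0.04,0,-0.001,0,0],[0.001,0,0.08,0,-0.001,0,0],[0.001,0,0.097,0,-0.001,0,0],[0.001,0,0.097,0,-0.001,0,0]])

```text
time: 38.28
eef_pos: [0.6936, -0.0952, 0.0423]
ee_rot: [-0.041, 0.999, 0.0, -0.001]
ft_force: [0.3, 0.3, -1.8]
width: 0.0145
```

Run:
```python
from h import *
C=[.6227,-.1011]
ins(C)
```

```text
t38.27 s 70.7 lat 0.0 z 42.3(axis 53.9) yawerr -0.04 pitch(x.z) 0.0028 roll(y.z) 0.0009 F axial 0.4 lat 0.3 z -1.8 M [-0.03  0.03 -0.01] w 0.0145
```

Request:
arm_command(deltas=[[0.0,0,0.0018,0,-0.0007,0,0],[0.0,0,0.0018,0,-0.0007,0,0]])

```text
time: 38.52
eef_pos: [0.6964, -0.0956, 0.0436]
ee_rot: [-0.041, 0.999, -0.0, 0.002]
ft_force: [0.2, -0.2, -2.4]
width: 0.0147
```

Run:
```python
from h import *
C=[.6227,-.1011]
ins(C)
```

```text
t38.52 s 73.4 lat -0.6 z 43.6(axis 55.2) yawerr -0.02 pitch(x.z) -0.0034 roll(y.z) -0.0010 F axial 0.1 lat -0.2 z -2.4 M [-0.01 -0.04  0.02] w 0.0147
```

Request:
arm_command(deltas=[[0.0,0.0003,0.002,0,0.001,0,0],[0.0,0.0003,0.002,0,0.001,0,0]])

```text
time: 38.78
eef_pos: [0.6952, -0.0949, 0.0395]
ee_rot: [-0.041, 0.999, 0.0, -0.0]
ft_force: [0.5, -0.0, -3.1]
width: 0.0145
```

Run:
```python
from h import *
C=[.6227,-.1011]
ins(C)
```

```text
t38.77 s 72.2 lat 0.2 z 39.5(axis 51.1) yawerr -0.02 pitch(x.z) 0.0007 roll(y.z) 0.0001 F axial 0.5 lat -0.1 z -3.1 M [ 0.07 -0.02 -0.01] w 0.0145
```

Request:
arm_command(deltas=[[0.003,-0.0001,-0.001,0,0,0,0],[0.005,-0.0001,-0.001,0,0,0,0],[0.005,-0.0001,-0.001,0,0,0,0]])

```text
time: 39.15
eef_pos: [0.6899, -0.0955, 0.0403]
ee_rot: [-0.041, 0.999, 0.0, -0.001]
ft_force: [0.3, -0.8, -1.5]
width: 0.0146
```

Run:
```python
from h import *
C=[.6227,-.1011]
ins(C)
```

```text
t39.15 s 66.9 lat 0.0 z 40.3(axis 51.9) yawerr -0.03 pitch(x.z) 0.0010 roll(y.z) 0.0002 F axial 0.3 lat -0.8 z -1.5 M [-0.02  0.03  0.  ] w 0.0146
```

Square and centred; now press gently.

Request:
arm_command(deltas=[[0.001,0,0,0,0,0,0],[0.002,0,0,0,0,0,0],[0.003,0,0,0,0,0,0],[0.004,0,0,0,0,0,0],[0.004,0,0,0,0,0,0]])

```text
time: 39.78
eef_pos: [0.6865, -0.0958, 0.0406]
ee_rot: [-0.041, 0.999, -0.0, 0.0]
ft_force: [4.5, 0.3, -3.7]
width: 0.0145
```

Run:
```python
from h import *
C=[.6227,-.1011]
ins(C)
```

```text
t39.77 s 63.6 lat 0.0 z 40.6(axis 52.2) yawerr -0.02 pitch(x.z) -0.0003 roll(y.z) -0.0000 F axial 4.5 lat -0.0 z -3.7 M [ 0.03 -0.7  -0.01] w 0.0145
```

Request:
arm_command(deltas=[[0.001,0,0,0,0,0,0],[0.002,0,0,0,0,0,0],[0.002,0,0,0,0,0,0]])

```text
time: 40.15
eef_pos: [0.686, -0.0958, 0.0412]
ee_rot: [-0.041, 0.999, -0.0, 0.002]
ft_force: [8.5, 0.6, -5.6]
width: 0.0146
```

Run:
```python
from h import *
C=[.6227,-.1011]
ins(C); grab('wrist','w_t5')
```

```text
t40.15 s 63.1 lat -0.0 z 41.2(axis 52.8) yawerr -0.04 pitch(x.z) -0.0043 roll(y.z) -0.0003 F axial 8.5 lat -0.1 z -5.6 M [ 0.21 -1.43 -0.01] w 0.0146
```

View pics/w_t5.png

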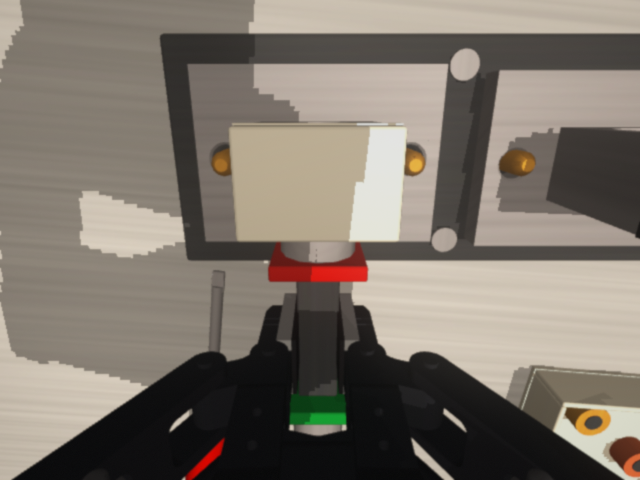

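White refuses the no-go end (stop at the face, 8.5 N): it stays. Next is black.

Request:
arm_command(deltas=[[-0.006,0,0,0,0,0,0],[-0.014,0,0,0,0,0,0],[-0.014,0,-0.05,0,0,0,0],[-0.014,0,-0.1,0,0,0,0],[0.04,0.04,-0.1,0,0,0,0],[0.09,0.08,-0.1,0,0,0,0],[0.144,0.12,-0.1,0,0,0,0],[0.144,0.12,-0.1,0,0,0,0],[0.144,0.12,-0.1,0,0,0,0],[0.144,0.12,-0.1,0,0,0,0]])

```text
time: 41.45
eef_pos: [0.5324, 0.011, 0.1414]
ee_rot: [-0.041, 0.999, -0.0, 0.0]
ft_force: [0.7, -0.3, -2.7]
width: 0.015
```

Run:
```python
from h import *
C=[.6131,.0185]
ins(C); p=np.array(C)-.084*U; delta([p[0],p[1],.0404],94.75)
```

```text
t41.45 s -81.5 lat -0.8 z 141.4(axis 153.0) yawerr -0.06 pitch(x.z) -0.0007 roll(y.z) -0.0005 F axial 0.7 lat -0.3 z -2.7 M [-0.01 -0.04 -0.05] w 0.0150
delta [np.float64(0.003), np.float64(0.0008), np.float64(0.101)] [np.float64(-0.0005), np.float64(0.0007), np.float64(-0.0011)] rows 1.6
```

Request:
arm_command(deltas=[[0.003,0.0006,0.05,0,0,0,0],[0.003,0.0006,0.09,0,0,0,0],[0.003,0.0006,0.1,0,0,0,0],[0.003,0.0006,0.1,0,0,0,0]])

```text
time: 41.95
eef_pos: [0.5285, 0.0116, 0.0406]
ee_rot: [-0.041, 0.999, 0.0, -0.001]
ft_force: [1.0, -0.7, -1.9]
width: 0.0145
```

Run:
```python
from h import *
C=[.6131,.0185]
ins(C)
```

```text
t41.95 s -85.4 lat 0.2 z 40.6(axis 52.2) yawerr -0.06 pitch(x.z) 0.0012 roll(y.z) 0.0002 F axial 1.0 lat -0.7 z -1.9 M [-0.02 -0.05 -0.01] w 0.0145
```

Aligned within 0.2 mm, so insert partway and check.

Request:
arm_command(deltas=[[-0.005,0,0,0,0,0,0],[-0.01,0,0,0,0,0,0],[-0.014,0,0,0,0,0,0],[-0.014,0,0,0,0,0,0]])

```text
time: 42.45
eef_pos: [0.5423, 0.0133, 0.041]
ee_rot: [-0.041, 0.999, -0.0, 0.0]
ft_force: [-0.1, -0.5, -2.6]
width: 0.0151
```

Run:
```python
from h import *
C=[.6131,.0185]
ins(C)
```

```text
t42.45 s -71.5 lat 0.7 z 41.0(axis 52.6) yawerr -0.01 pitch(x.z) -0.0001 roll(y.z) -0.0001 F axial -0.2 lat -0.5 z -2.6 M [ 0.04  0.   -0.01] w 0.0151
```

Request:
arm_command(deltas=[[-0.005,-0.0003,0.0003,0,0,0,0],[-0.01,-0.0003,0.0003,0,0,0,0],[-0.015,-0.0003,0.0003,0,0,0,0],[-0.02,-0.0003,0.0003,0,0,0,0],[-0.025,-0.0003,0.0003,0,0,0,0],[-0.027,-0.0003,0.0003,0,0,0,0],[-0.027,-0.0003,0.0003,0,0,0,0]])

```text
time: 43.32
eef_pos: [0.5651, 0.015, 0.0394]
ee_rot: [-0.041, 0.999, -0.0, -0.006]
ft_force: [-13.9, -1.9, 6.5]
width: 0.0147
```

Run:
```python
from h import *
C=[.6131,.0185]
ins(C)
```

```text
t43.33 s -48.6 lat 0.5 z 39.4(axis 51.0) yawerr 0.00 pitch(x.z) 0.0111 roll(y.z) 0.0003 F axial -14.1 lat -0.7 z 6.5 M [-0.17  1.83  0.02] w 0.0147
```

Black's go end is home (stop, 14 N). Over to the far face.

Request:
arm_command(deltas=[[0.008,0,0,0,0,0,0],[0.02,0,0,0,0,0,0],[0.035,0,0,0,0,0,0],[0.05,0,0,0,0,0,0],[0.056,-0.0004,-0.01,0,0,0,0],[0.056,-0.0004,-0.07,0,0,0,0],[0.056,-0.0004,-0.1,0,0,0,0],[0.0,-0.0004,-0.1,0,0,0,0],[-0.06,-0.0004,-0.1,0,0,0,0],[-0.115,-0.0004,-0.1,0,0,0,0],[-0.118,-0.0004,-0.1,0,0,0,0],[-0.118,-0.0004,-0.1,0,0,0,0]])

```text
time: 44.82
eef_pos: [0.6859, 0.0245, 0.1401]
ee_rot: [-0.041, 0.999, 0.0, -0.001]
ft_force: [-0.1, -0.4, -2.5]
width: 0.0149
```

Run:
```python
from h import *
C=[.6131,.0185]
ins(C)
```

```text
t44.83 s 72.6 lat -0.1 z 140.1(axis 151.7) yawerr -0.02 pitch(x.z) 0.0015 roll(y.z) 0.0002 F axial -0.1 lat -0.4 z -2.5 M [ 0.   -0.03 -0.01] w 0.0149
```

Request:
arm_command(deltas=[[0.001,0,0.04,0,-0.0005,0,0],[0.001,0,0.08,0,-0.0005,0,0],[0.001,0,0.099,0,-0.0005,0,0],[0.001,0,0.099,0,-0.0005,0,0]])

```text
time: 45.32
eef_pos: [0.6835, 0.0245, 0.04]
ee_rot: [-0.041, 0.999, 0.0, -0.002]
ft_force: [-0.1, -0.6, -1.8]
width: 0.0145
```

Run:
```python
from h import *
C=[.6131,.0185]
ins(C)
```

```text
t45.33 s 70.1 lat 0.1 z 40.0(axis 51.6) yawerr -0.03 pitch(x.z) 0.0033 roll(y.z) 0.0006 F axial -0.2 lat -0.6 z -1.8 M [ 0.01 -0.01 -0.  ] w 0.0145
```

Request:
arm_command(deltas=[[0.002,0,0,0,0,0,0],[0.004,0,0,0,0,0,0],[0.0055,0,0,0,0,0,0],[0.007,0,0,0,0,0,0],[0.007,0,0,0,0,0,0]])

```text
time: 45.95
eef_pos: [0.6781, 0.0239, 0.0411]
ee_rot: [-0.041, 0.999, 0.0, -0.0]
ft_force: [0.1, -0.2, -2.3]
width: 0.0147
```

Run:
```python
from h import *
C=[.6131,.0185]
ins(C)
```

```text
t45.95 s 64.7 lat 0.0 z 41.1(axis 52.7) yawerr -0.02 pitch(x.z) 0.0004 roll(y.z) 0.0001 F axial 0.1 lat -0.2 z -2.3 M [ 0.02  0.   -0.03] w 0.0147
```

Request:
arm_command(deltas=[[0.0015,0,0.0004,0,0,0,0],[0.003,0,0.0004,0,0,0,0],[0.0045,0,0.0004,0,0,0,0],[0.0045,0,0.0004,0,0,0,0]])

```text
time: 46.45
eef_pos: [0.6736, 0.0235, 0.0406]
ee_rot: [-0.041, 0.999, 0.0, -0.0]
ft_force: [-0.2, -0.7, -2.2]
width: 0.0146
```

Run:
```python
from h import *
C=[.6131,.0185]
ins(C)
```

```text
t46.45 s 60.2 lat -0.0 z 40.6(axis 52.2) yawerr -0.03 pitch(x.z) 0.0005 roll(y.z) 0.0002 F axial -0.3 lat -0.7 z -2.2 M [-0.04  0.01  0.04] w 0.0146
```

Black lets it in too (about 5 mm, no force). Go deeper to be sure.

Request:
arm_command(deltas=[[0.003,0,0,0,0,0,0],[0.006,0,0,0,0,0,0],[0.009,0,0,0,0,0,0],[0.009,0,0,0,0,0,0]])

```text
time: 46.95
eef_pos: [0.6645, 0.0227, 0.0406]
ee_rot: [-0.041, 0.999, 0.0, -0.0]
ft_force: [0.3, 0.7, -1.5]
width: 0.0145
```

Run:
```python
from h import *
C=[.6131,.0185]
ins(C)
```

```text
t46.95 s 51.1 lat -0.0 z 40.6(axis 52.2) yawerr -0.03 pitch(x.z) 0.0005 roll(y.z) 0.0002 F axial 0.4 lat 0.7 z -1.5 M [0.06 0.03 0.02] w 0.0145
```

Black accepts the no-go end: reject. Gauge goes back to the green mat.

Request:
arm_command(deltas=[[-0.008,0,0,0,0,0,0],[-0.018,0,0,0,0,0,0],[-0.026,0,0,0,0,0,0],[-0.026,0,-0.05,0,0,0,0],[-0.026,0,-0.1,0,0,0,0],[0.03,-0.03,-0.1,0,0,0.03,0],[0.1,-0.1,-0.1,0,0,0.08,0],[0.24,-0.16,-0.1,0,0,0.08,0],[0.24,-0.16,-0.1,0,0,0.08,0],[0.24,-0.16,-0.1,0,0,0.08,0],[0.24,-0.16,-0.1,0,0,0.08,0]])

```text
time: 48.32
eef_pos: [0.4363, -0.158, 0.1403]
ee_rot: [0.001, 1.0, -0.0, -0.001]
ft_force: [0.9, 1.1, -1.6]
width: 0.0149
```

Run:
```python
from h import *
stp(); delta([.4325,-.1556,.014],90)
```

```text
t48.33 pos [ 0.4363 -0.158   0.1403] phi 89.87 w 0.0149 F [ 0.9  1.1 -1.6] M [ 0.04 -0.08 -0.01]
delta [np.float64(0.0037), np.float64(0.0024), np.float64(0.1263)] [np.float64(-0.0001), np.float64(-0.0011), np.float64(-0.0022)] rows 2.0
```

Request:
arm_command(deltas=[[0.0037,0.0024,0.06,0,-0.001,0,0],[0.0037,0.0024,0.11,0,-0.001,0,0],[0.0037,0.0024,0.125,0,-0.001,0,0],[0.0037,0.0024,0.126,0,-0.001,0,0]])

```text
time: 48.82
eef_pos: [0.4357, -0.1539, 0.0147]
ee_rot: [-0.002, 1.0, 0.0, 0.0]
ft_force: [0.2, -0.5, -0.9]
width: 0.0146
```

Run:
```python
from h import *
stp()
```

```text
t48.83 pos [ 0.4357 -0.1539  0.0147] phi 90.18 w 0.0146 F [ 0.2 -0.5 -0.9] M [0.02 0.01 0.06]
```

Request:
arm_command(deltas=[[0,0,0.0025,0,0,0,0],[0,0,0.005,0,0,0,0],[0,0,0.0065,0,0,0,0]])

```text
time: 49.2
eef_pos: [0.436, -0.1545, 0.0094]
ee_rot: [-0.001, 1.0, -0.0, 0.001]
ft_force: [-4.5, 1.6, 11.0]
width: 0.0146
```

Run:
```python
from h import *
stp()
```

```text
t49.20 pos [ 0.436  -0.1545  0.0094] phi 90.15 w 0.0146 F [-4.5  1.6 11. ] M [ 0.46  0.89 -0.01]
```

Request:
arm_command(deltas=[[0,0,-0.003,0,0,0,0.02],[0,0,-0.003,0,0,0,0.05],[0,0,-0.003,0,0,0,0.06],[0,0,-0.003,0,0,0,0.06],[0,0,-0.06,0,0,0,0.085],[0,0,-0.12,0,0,0,0.085],[0,0,-0.17,0,0,0,0.085],[0,0,-0.17,0,0,0,0.085]])

```text
time: 50.2
eef_pos: [0.4377, -0.1556, 0.1839]
ee_rot: [-0.001, 1.0, -0.002, 0.005]
ft_force: [0.3, -0.2, 0.5]
width: 0.0851
```

Run:
```python
from h import *
stp(); grab('wrist','w_m1'); delta([.6056,.1384,.19],94.75)
```

```text
t50.20 pos [ 0.4377 -0.1556  0.1839] phi 90.15 w 0.0851 F [ 0.3 -0.2  0.5] M [-0.01  0.02  0.03]
delta [np.float64(-0.1702), np.float64(0.2927), np.float64(-0.0092)] [np.float64(-0.0025), np.float64(0.0049), np.float64(-0.0804)] rows 5.4
```

View pics/w_m1.png

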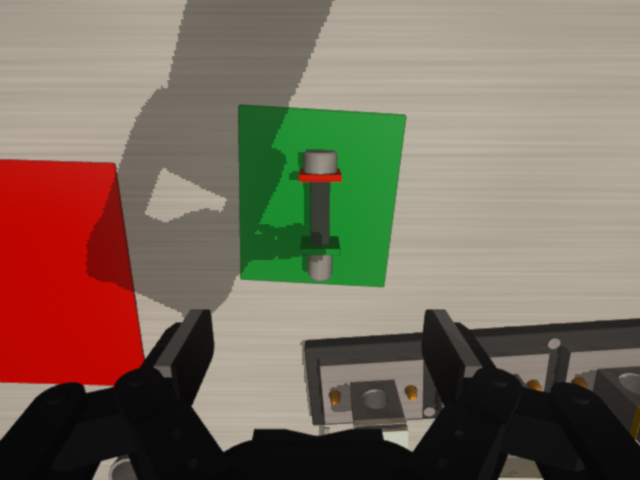

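The gauge lies on the green mat, entirely inside its outline (go nose at row ≈278, mat edge ≈286). Now yellow.

Request:
arm_command(deltas=[[-0.17,0.293,-0.03,-0.002,0.005,-0.08,0.085],[-0.17,0.293,-0.03,-0.002,0.005,-0.08,0.085],[-0.17,0.293,-0.01,-0.002,0.005,-0.08,0.085],[-0.17,0.293,-0.01,-0.002,0.005,-0.08,0.085],[-0.17,0.293,-0.01,-0.002,0.005,-0.08,0.085],[-0.17,0.293,-0.01,-0.002,0.005,-0.08,0.085],[-0.17,0.293,-0.01,-0.002,0.005,-0.08,0.085],[-0.17,0.293,-0.01,-0.002,0.005,-0.08,0.085]])

```text
time: 51.25
eef_pos: [0.6031, 0.1386, 0.1865]
ee_rot: [-0.041, 0.999, 0.001, -0.004]
ft_force: [0.1, 1.0, -0.2]
width: 0.0851
```

Run:
```python
from h import *
stp(); im,c,st=grab('wrist','w_y5'); 
hsv=cv2.cvtColor(im,cv2.COLOR_RGB2HSV); H,S,V=[hsv[...,i].astype(int) for i in range(3)]
for a,ce,k in blobs((H>24)&(H<34)&(S>180)&(V>60),300): print(a,ce.round(1),rect(k,.09,c))
im,c,_=grab('top','top3')
hsv=cv2.cvtColor(im,cv2.COLOR_RGB2HSV); H,S,V=[hsv[...,i].astype(int) for i in range(3)]
for a,ce,k in blobs(((H<4)|(H>176))&(S>180)&(V>60),2000): print('red',a,rect(k,.004,c))
delta([.6056,.1384,.0565],94.75)
```

```text
t51.25 pos [0.6031 0.1386 0.1865] phi 94.70 w 0.0851 F [ 0.1  1.  -0.2] M [-0.    0.02 -0.01]
1490 [317.4 233.7] (array([0.60304315, 0.13854369]), [28.429733276367188, 42.76036834716797], np.float32(94.70961))
red 6526 (array([ 0.51472839, -0.41538956]), [158.5594024658203, 235.85641479492188], np.float32(178.3703))
delta [np.float64(-0.0029), np.float64(-0.0002), np.float64(0.131)] [np.float64(0.002), np.float64(-0.0057), np.float64(-0.0017)] rows 2.1
```

View pics/w_y5.png

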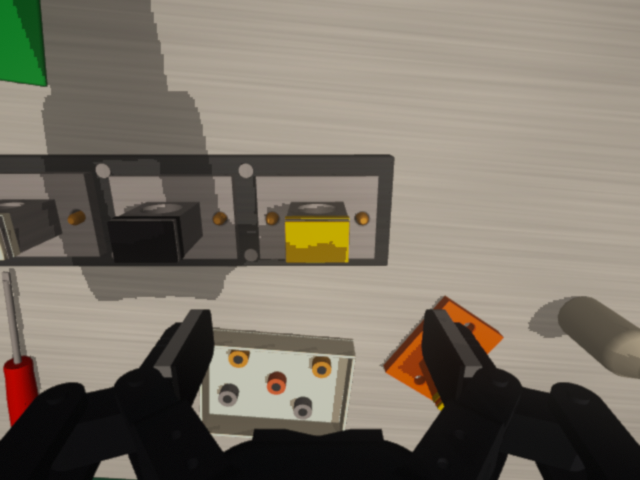

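Request:
arm_command(deltas=[[-0.001,0,0.06,0.001,-0.003,-0.001,0.085],[-0.001,0,0.11,0.001,-0.003,-0.001,0.085],[-0.001,0,0.131,0.001,-0.003,-0.001,0.085],[-0.001,0,0.131,0.001,-0.003,-0.001,0.085],[-0.001,0,0.131,0.001,-0.003,-0.001,0.03],[-0.001,0,0.131,0.001,-0.003,-0.001,0.03],[-0.001,0,0.131,0.001,-0.003,-0.001,0.03],[-0.001,0,0.131,0.001,-0.003,-0.001,0.03],[-0.001,0,0.131,0.001,-0.003,-0.001,0.03]], squeeze=70)

```text
time: 52.48
eef_pos: [0.6064, 0.1389, 0.0603]
ee_rot: [-0.042, 0.999, -0.0, 0.001]
ft_force: [-1.9, -3.8, 6.4]
width: 0.0427
```

Run:
```python
from h import *
stp()
```

```text
t52.48 pos [0.6064 0.1389 0.0603] phi 94.79 w 0.0427 F [-1.9 -3.8  6.4] M [-0.64  0.24  0.04]
```

Request:
arm_command(deltas=[[0,0,-0.01,0,0,0,0.03],[0,0,-0.02,0,0,0,0.03],[0,0,-0.03,0,0,0,0.03],[0,0,-0.06,0,0,0,0.03],[0,0,-0.1,0,0,0,0.03],[0,0,-0.14,0,0,0,0.03],[0,0,-0.14,0,0,0,0.03]])

```text
time: 53.35
eef_pos: [0.6066, 0.1402, 0.2011]
ee_rot: [-0.042, 0.999, 0.001, 0.003]
ft_force: [1.1, 0.8, -10.0]
width: 0.0427
```

Run:
```python
from h import *
stp(); grab('wrist','w_y6'); delta([.5727+.0034,-.417,.19],88.4)
```

```text
t53.35 pos [0.6066 0.1402 0.2011] phi 94.81 w 0.0427 F [  1.1   0.8 -10. ] M [-0.   -0.13 -0.06]
delta [np.float64(0.0753), np.float64(-0.5525), np.float64(0.0067)] [np.float64(0.0018), np.float64(-0.0), np.float64(0.1117)] rows 8.9
```

View pics/w_y6.png

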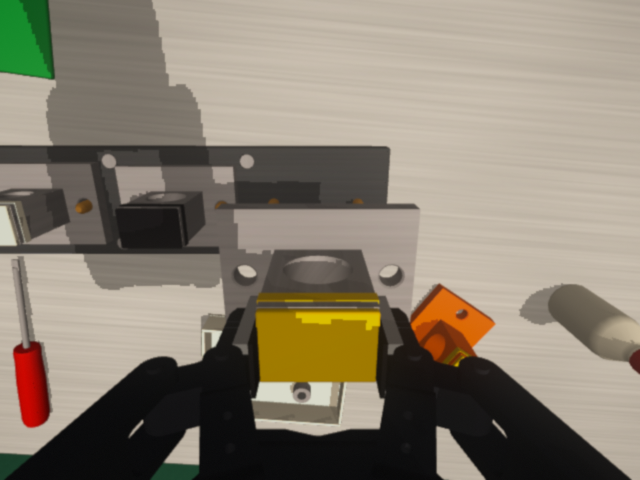

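Yellow is clear of its pins. Carry it to the far half of the red mat.

Request:
arm_command(deltas=[[0.075,-0.5525,0.005,0.001,0,0.112,0.03],[0.075,-0.5525,0.005,0.001,0,0.112,0.03],[0.075,-0.5525,0.005,0.001,0,0.112,0.03],[0.075,-0.5525,0.005,0.001,0,0.112,0.03],[0.075,-0.5525,0.005,0.001,0,0.112,0.03],[0.075,-0.5525,0.005,0.001,0,0.112,0.03],[0.075,-0.5525,0.005,0.001,0,0.112,0.03],[0.075,-0.5525,0.005,0.001,0,0.112,0.03],[0.075,-0.5525,0.005,0.001,0,0.112,0.03],[0.075,-0.5525,0.005,0.001,0,0.112,0.03],[0.075,-0.5525,0.005,0.001,0,0.112,0.03],[0.075,-0.5525,0.005,0.001,0,0.112,0.03]])

```text
time: 54.9
eef_pos: [0.5758, -0.4153, 0.1894]
ee_rot: [0.014, 1.0, 0.001, -0.002]
ft_force: [-0.3, 0.1, -9.8]
width: 0.0428
```

Run:
```python
from h import *
stp(); grab('wrist','w_r1'); delta([.5727+.0034,-.417,.0533],88.4)
```

```text
t54.90 pos [ 0.5758 -0.4153  0.1894] phi 88.45 w 0.0428 F [-0.3  0.1 -9.8] M [ 0.01 -0.01 -0.03]
delta [np.float64(-0.0005), np.float64(-0.0018), np.float64(0.1369)] [np.float64(0.0019), np.float64(-0.0031), np.float64(0.0011)] rows 2.2
```

View pics/w_r1.png

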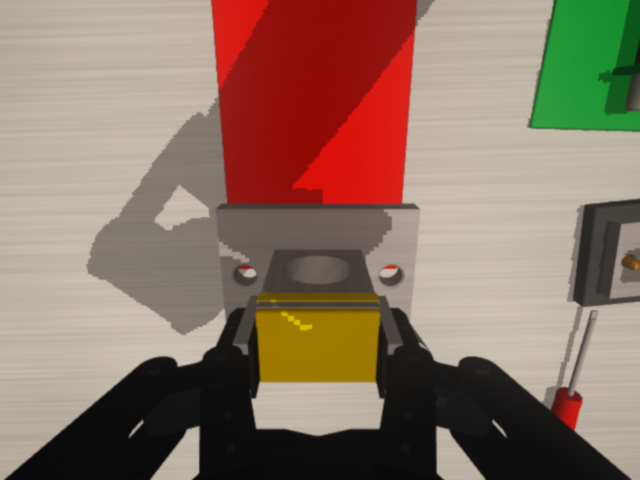

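The seam of red and bench through the holes agrees with the far mat edge about 62 mm beyond. Lower.

Request:
arm_command(deltas=[[-0.0005,-0.0018,0.05,0.001,-0.001,0.001,0.03],[-0.0005,-0.0018,0.1,0.001,-0.001,0.001,0.03],[-0.0005,-0.0018,0.125,0.001,-0.001,0.001,0.03],[-0.0005,-0.0018,0.13,0.001,-0.001,0.001,0.03],[-0.0005,-0.0018,0.13,0.001,-0.001,0.001,0.03]])

```text
time: 55.58
eef_pos: [0.5773, -0.419, 0.0629]
ee_rot: [0.014, 1.0, -0.001, 0.0]
ft_force: [0.3, -0.0, -8.7]
width: 0.043
```

Run:
```python
from h import *
stp();delta([.5727+.0034,-.417,.0483],88.4)
```

```text
t55.58 pos [ 0.5773 -0.419   0.0629] phi 88.36 w 0.0430 F [ 0.3 -0.  -8.7] M [ 0.02 -0.05 -0.01]
delta [np.float64(0.0012), np.float64(0.002), np.float64(0.0146)] [np.float64(-0.002), np.float64(0.001), np.float64(-0.0007)] rows 0.2
```

Request:
arm_command(deltas=[[0.0006,0.001,0.005,-0.001,0,0,0.03],[0.0006,0.001,0.01,-0.001,0,0,0.03],[0.0006,0.001,0.014,-0.001,0,0,0.03],[0.0006,0.001,0.016,-0.001,0,0,0.03],[0.0006,0.001,0.017,-0.001,0,0,0.03]])

```text
time: 56.2
eef_pos: [0.5761, -0.4184, 0.0484]
ee_rot: [0.015, 1.0, 0.0, -0.001]
ft_force: [-8.1, 7.1, 10.8]
width: 0.0427
```

Run:
```python
from h import *
stp()
```

```text
t56.20 pos [ 0.5761 -0.4184  0.0484] phi 88.32 w 0.0427 F [-8.1  7.1 10.8] M [1.04 1.28 0.  ]
```

Down flat. Release, rise, and go over black.

Request:
arm_command(deltas=[[0,0,-0.002,0,0,0,0.06],[0,0,-0.002,0,0,0,0.085],[0,0,-0.002,0,0,0,0.085],[0,0,-0.05,0,0,0,0.085],[0,0,-0.1,0,0,0,0.085],[0,0,-0.14,0,0,0,0.085],[0,0,-0.14,0,0,0,0.085]])

```text
time: 57.08
eef_pos: [0.5781, -0.4201, 0.191]
ee_rot: [0.015, 1.0, -0.003, 0.004]
ft_force: [-0.3, -0.1, -1.0]
width: 0.0851
```

Run:
```python
from h import *
stp(); grab('wrist','w_r2'); delta([.6131,.0185,.19],94.75)
```

```text
t57.08 pos [ 0.5781 -0.4201  0.191 ] phi 88.31 w 0.0851 F [-0.3 -0.1 -1. ] M [-0.02  0.03  0.01]
delta [np.float64(-0.0232), np.float64(0.4385), np.float64(-0.0038)] [np.float64(-0.0034), np.float64(0.0033), np.float64(-0.1124)] rows 7.0
```

View pics/w_r2.png

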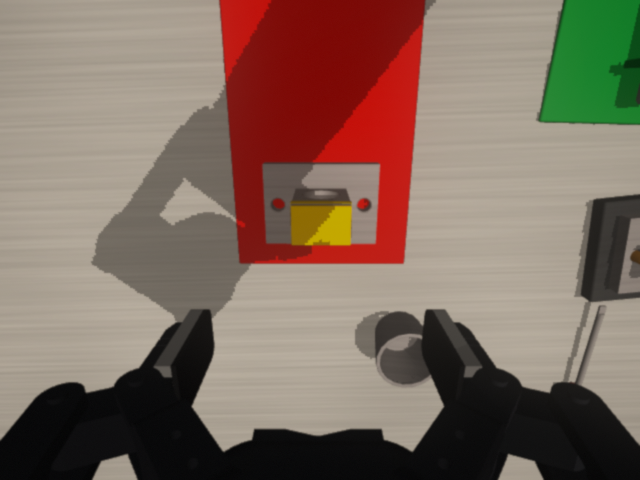

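Yellow stands well inside the red mat (foot 263–380 × 163–244; mat 238–407, to 263). Now black.

Request:
arm_command(deltas=[[-0.023,0.4385,-0.004,-0.003,0.003,-0.112,0.085],[-0.023,0.4385,-0.004,-0.003,0.003,-0.112,0.085],[-0.023,0.4385,-0.004,-0.003,0.003,-0.112,0.085],[-0.023,0.4385,-0.004,-0.003,0.003,-0.112,0.085],[-0.023,0.4385,-0.004,-0.003,0.003,-0.112,0.085],[-0.023,0.4385,-0.004,-0.003,0.003,-0.112,0.085],[-0.023,0.4385,-0.004,-0.003,0.003,-0.112,0.085],[-0.023,0.4385,-0.004,-0.003,0.003,-0.112,0.085],[-0.023,0.4385,-0.004,-0.003,0.003,-0.112,0.085],[-0.023,0.4385,-0.004,-0.003,0.003,-0.112,0.085]])

```text
time: 58.38
eef_pos: [0.6115, 0.0181, 0.1878]
ee_rot: [-0.04, 0.999, 0.002, -0.002]
ft_force: [0.1, -0.4, -0.3]
width: 0.0849
```

Run:
```python
from h import *
stp(); grab('wrist','w_b5'); delta([.6131,.0185,.0565],94.75)
```

```text
t58.38 pos [0.6115 0.0181 0.1878] phi 94.62 w 0.0849 F [ 0.1 -0.4 -0.3] M [-0.02  0.03  0.  ]
delta [np.float64(-0.002), np.float64(-0.0), np.float64(0.1316)] [np.float64(0.0033), np.float64(-0.004), np.float64(-0.0026)] rows 2.1
```

View pics/w_b5.png

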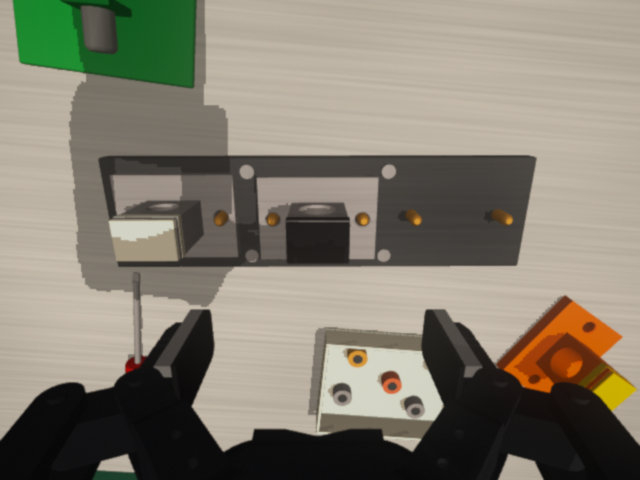

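Black is still seated and centred (block 286–349). Grip it.

Request:
arm_command(deltas=[[-0.001,0,0.06,0.002,-0.002,-0.002,0.085],[-0.001,0,0.11,0.002,-0.002,-0.002,0.085],[-0.001,0,0.131,0.002,-0.002,-0.002,0.085],[-0.001,0,0.131,0.002,-0.002,-0.002,0.085],[-0.001,0,0.131,0.002,-0.002,-0.002,0.03],[-0.001,0,0.131,0.002,-0.002,-0.002,0.03],[-0.001,0,0.131,0.002,-0.002,-0.002,0.03],[-0.001,0,0.131,0.002,-0.002,-0.002,0.03],[-0.001,0,0.131,0.002,-0.002,-0.002,0.03]])

```text
time: 59.55
eef_pos: [0.6141, 0.0191, 0.0607]
ee_rot: [-0.042, 0.999, -0.0, 0.001]
ft_force: [-1.5, -3.4, 6.9]
width: 0.0427
```

Run:
```python
from h import *
stp()
```

```text
t59.55 pos [0.6141 0.0191 0.0607] phi 94.85 w 0.0427 F [-1.5 -3.4  6.9] M [-0.49  0.25 -0.01]
```

Request:
arm_command(deltas=[[0,0,-0.01,0,0,0,0.03],[0,0,-0.02,0,0,0,0.03],[0,0,-0.03,0,0,0,0.03],[0,0,-0.06,0,0,0,0.03],[0,0,-0.1,0,0,0,0.03],[0,0,-0.14,0,0,0,0.03],[0,0,-0.14,0,0,0,0.03]])

```text
time: 60.42
eef_pos: [0.6143, 0.0201, 0.2012]
ee_rot: [-0.042, 0.999, 0.0, 0.003]
ft_force: [0.7, 0.1, -9.6]
width: 0.0427
```

Run:
```python
from h import *
stp(); delta([.4567,-.4155,.19],88.4)
```

```text
t60.42 pos [0.6143 0.0201 0.2012] phi 94.86 w 0.0427 F [ 0.7  0.1 -9.6] M [-0.01 -0.14 -0.06]
delta [np.float64(0.1939), np.float64(-0.4207), np.float64(0.0098)] [np.float64(0.0011), np.float64(0.0054), np.float64(0.1127)] rows 7.4
```

Request:
arm_command(deltas=[[0.193,-0.42,0.005,0.001,0.004,0.112,0.03],[0.193,-0.42,0.005,0.001,0.004,0.112,0.03],[0.193,-0.42,0.005,0.001,0.004,0.112,0.03],[0.193,-0.42,0.005,0.001,0.004,0.112,0.03],[0.193,-0.42,0.005,0.001,0.004,0.112,0.03],[0.193,-0.42,0.005,0.001,0.004,0.112,0.03],[0.193,-0.42,0.005,0.001,0.004,0.112,0.03],[0.193,-0.42,0.005,0.001,0.004,0.112,0.03],[0.193,-0.42,0.005,0.001,0.004,0.112,0.03],[0.193,-0.42,0.005,0.001,0.004,0.112,0.03]])

```text
time: 61.68
eef_pos: [0.4553, -0.4131, 0.1899]
ee_rot: [0.013, 1.0, 0.002, -0.004]
ft_force: [-0.0, 0.1, -8.1]
width: 0.0426
```

Run:
```python
from h import *
stp(); grab('wrist','w_r3'); delta([.4577,-.4155,.0627],88.4)
```

```text
t61.67 pos [ 0.4553 -0.4131  0.1899] phi 88.46 w 0.0426 F [-0.   0.1 -8.1] M [ 0.03 -0.01 -0.03]
delta [np.float64(-0.003), np.float64(-0.0027), np.float64(0.1278)] [np.float64(0.0029), np.float64(-0.007), np.float64(0.0018)] rows 2.0
```

View pics/w_r3.png

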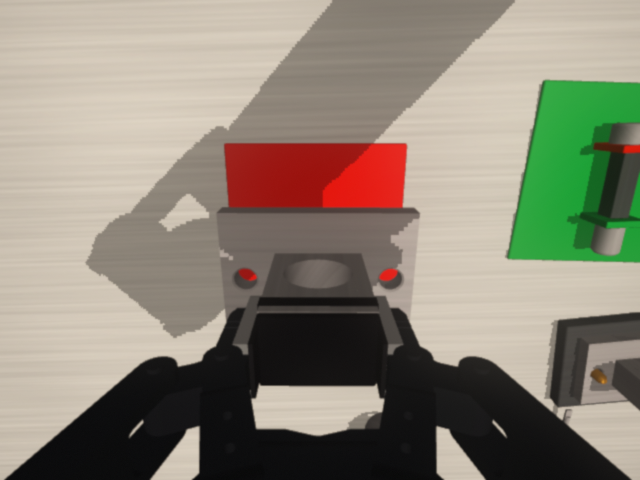

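Run:
```python
from h import *
print(px2w([[225,145],[406,144]],.004,cam('wrist')))
```

```text
[[ 0.39532704 -0.49171819  0.004     ]
 [ 0.39857195 -0.33405161  0.004     ]]
```

Request:
arm_command(deltas=[[-0.002,-0.002,0.05,0.001,-0.003,0.001,0.03],[-0.002,-0.002,0.1,0.001,-0.003,0.001,0.03],[-0.002,-0.002,0.122,0.001,-0.003,0.001,0.03],[-0.002,-0.002,0.126,0.001,-0.003,0.001,0.03],[-0.002,-0.002,0.126,0.001,-0.003,0.001,0.03]])

```text
time: 62.35
eef_pos: [0.4583, -0.418, 0.0686]
ee_rot: [0.014, 1.0, -0.002, 0.0]
ft_force: [0.7, 0.2, -8.4]
width: 0.0429
```

Run:
```python
from h import *
stp();delta([.4577,-.4155,.0487],88.4)
```

```text
t62.35 pos [ 0.4583 -0.418   0.0686] phi 88.40 w 0.0429 F [ 0.7  0.2 -8.4] M [-0.07  0.01 -0.  ]
delta [np.float64(0.0006), np.float64(0.0025), np.float64(0.0199)] [np.float64(-0.0037), np.float64(0.0002), np.float64(-0.0)] rows 0.3
```

Request:
arm_command(deltas=[[0,0.0015,0.006,-0.002,0,0,0.03],[0,0.0015,0.012,-0.002,0,0,0.03],[0,0.0015,0.017,-0.002,0,0,0.03],[0,0.0015,0.02,-0.002,0,0,0.03],[0,0.0015,0.022,-0.002,0,0,0.03]])

```text
time: 62.98
eef_pos: [0.457, -0.4157, 0.0489]
ee_rot: [0.014, 1.0, 0.001, -0.002]
ft_force: [-12.7, 14.0, 22.1]
width: 0.0429
```

Run:
```python
from h import *
stp()
```

```text
t62.98 pos [ 0.457  -0.4157  0.0489] phi 88.38 w 0.0429 F [-12.7  14.   22.1] M [ 1.75  1.91 -0.03]
```

Request:
arm_command(deltas=[[0,0,-0.004,0,0,0,0.03],[0,0,-0.005,0,0,0,0.06],[0,0,-0.005,0,0,0,0.085],[0,0,-0.005,0,0,0,0.085],[0,0,-0.05,0,0,0,0.085],[0,0,-0.1,0,0,0,0.085],[0.06,0,-0.16,0,0,0,0.085],[0.12,0,-0.2,0,0,0,0.085],[0.12,0,-0.2,0,0,0,0.085]])

```text
time: 64.1
eef_pos: [0.3363, -0.4132, 0.248]
ee_rot: [0.015, 1.0, -0.002, 0.0]
ft_force: [-0.2, 0.7, -0.6]
width: 0.0851
```

Run:
```python
from h import *
stp(); im,c,_=grab('top','top4'); cv2.imwrite('pics/top4z.png',cv2.resize(im[100:350,80:560,::-1],None,fx=1.66,fy=1.66,interpolation=cv2.INTER_CUBIC))
grab('wrist','w_end'); grab('scene','sc_end')
```

```text
t64.10 pos [ 0.3363 -0.4132  0.248 ] phi 88.31 w 0.0851 F [-0.2  0.7 -0.6] M [ 0.01 -0.01  0.01]
```

View pics/top4z.png

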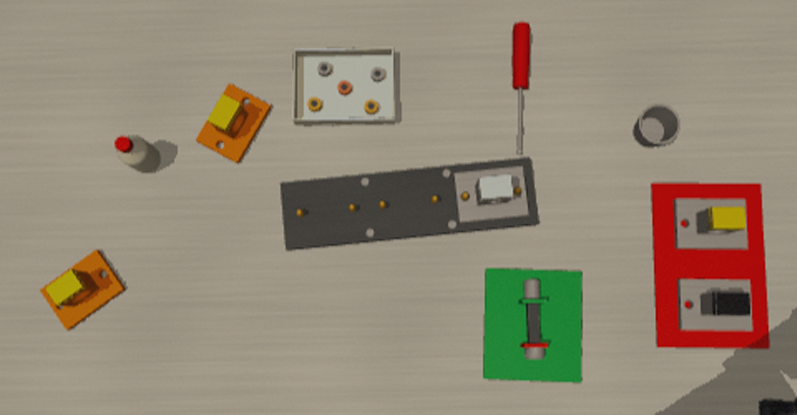

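View pics/w_end.png

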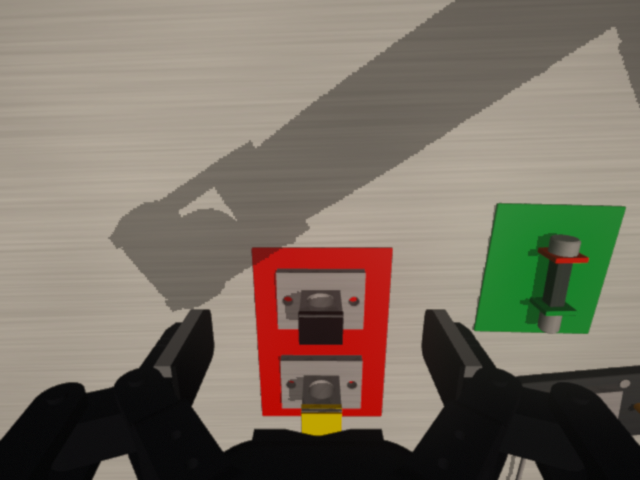

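View pics/sc_end.png

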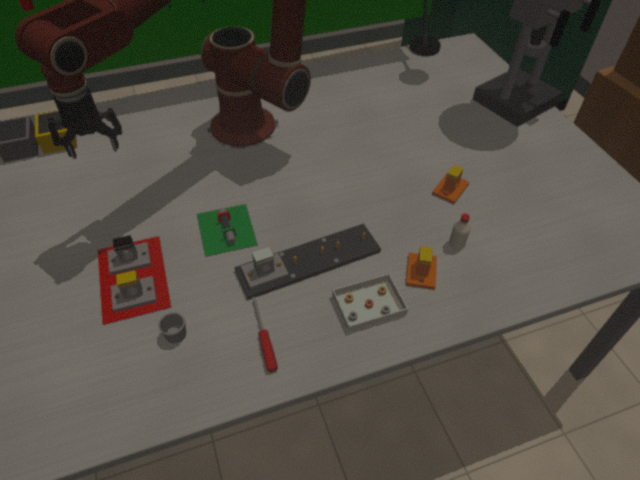

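The final views agree. White is on its pins at station 2, yellow and black stand inside the red mat, and the gauge is on the green mat. The bystanders have not moved. Handing in.

Run:
```python
from plant import env
print(env.job_done())
```

```text
the job is handed in; nothing more can be done
None
```

I carried out the whole job and handed it in at about 64 s of the 210 s allowed. No verdict was reported.

**Loading:** Three brackets were on the bench: yellow, white and black. There was no blue one. I seated yellow on station 0, black on station 1 and white on station 2. Each stopped at its expected seat height with both pins showing through the holes.

**Gauging**, in the order yellow, white, black:

| Bracket | Go end | No-go end | Result |
|---|---|---|---|
| Yellow | home (stop at about 15 N) | entered about 15 mm with no resistance | rejected |
| White | home (stop at about 15 N) | stopped near the bore face at 8.5 N | kept |
| Black | home (stop at about 14 N) | entered about 14 mm with no resistance | rejected |

**Last checks:** The final camera views show:
- White is still on its pins.
- Yellow and black stand side by side inside the red mat, with at least about 20 mm margin at the mat's ends.
- The gauge lies inside the green mat.
- The bottle, screwdriver, tray, cup and the two orange look-alikes are where they started.

**What varied:** The arm's positions strayed up to about 3 mm from command, so I re-measured and corrected before each insertion. I saw no bracket or gauge knocked aside. No check failed or disagreed.

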